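# Unload a tote of power modules from the roller track into the dry box

### The arm

A 6-joint arm with a two-finger parallel gripper is mounted at the origin on the work surface. World frame = base frame: x ahead of the robot, y to its left, z up, the work surface at z = 0. Lengths are in mm, angles in rad, forces in N, time in s.
With the tool pointing down it reaches from about 300 to 775 mm from the base axis. Payload 14.6 kg.
Tool frame: the origin (TCP) lies midway between the tips of the shut fingers; the grasp point (between the pads) lies manip.grasp_offset behind it (manip.grasp_offset is the distance from the TCP to the grasp point, in mm); z points along the fingers, y is the direction in which the jaws open and shut (so a half turn about z gives the same grasp; the last joint's range is limited). The gripper opens to 94 mm and grips with 3 to 60 N. Pads are 16 mm wide; open, the fingers measure 119 mm over their backs; the gripper's body (75 mm by 177 mm) begins 78 mm behind the grasp point.
Start: joints at [-1.341, 0.3, 1.521, -0, 1.321, -0.067], TCP at [160.847, -525.944, 185.246] pointing down, gripper open.
Joint ranges: [-3.03, 3.03], [-0.79, 2.21], [0.23, 2.52], [-1.04, 4.18], [0, 3.07], [-2.55, 2.55]. Speed limits (rad/s): [2.22, 2.22, 2.57, 3.14, 3.14, 3.14].

### API

Orientations are given as [roll, pitch, yaw] about the fixed x, y, z axes, in that order (R = Rz(yaw) Ry(pitch) Rx(roll)).
In Python, from cell import monitor, vision, order, manip gives the robot as it stands.
- The arm moves only by the shell command python3 -m jog 'ROWS' [FORCE]. ROWS is JSON, a list of rows, each a list of 7 numbers: the shift along the tool's x, y, z in cm, then the turn, a rotation vector about the tool's x, y, z in rad, then the opening in per cent of the stroke, from 0 (shut) to 100 (fully open). In form: [[tx, ty, tz, rx, ry, rz, jaw], ...]. A call has 1 to 8 rows; each row shifts and turns the commanded pose from where the row before left it, along the tool's axes as they then stand; what a row does not reach is not made up. A row lasts 1/10 s, in which the tool goes at most 50 mm and 8.59 degrees, less where a joint would pass 70% of its speed; a pose out of reach is approached as far as the arm can. A call is refused whole if a number of a shift passes 5 or a number of a turn 0.15, either way. A call with a gripper value outside its range is refused whole. The fingers move at their own pace and stop on an object; FORCE is the grip in N (left out, the last holds). Time passes only in rows, so rows that do not move let the fingers close. It gives the time, the measured TCP pose, the force and the opening at its end, in the units of the state.
- monitor.read_state(): the state, without advancing time (a new reading comes with each control period).
- vision.camera(name): name is "scene" or "top" or "wrist"; returns a dict with "color" (384x512x3 uint8, blue, green, red), "fx", "fy", "cx", "cy" (pixels), "cam_to_world" (4x4, takes a point from camera to world coordinates); the wrist camera has in their place "tool_from_camera" (4x4, takes a point from camera to tool coordinates, whose origin is the TCP and whose axes are the flange's). Camera axes: x right, y down, z forward; pixel columns grow to the right and rows downward; lengths in mm; the calibration is good to about 2 mm. A picture is of the moment at which its call begins: read the wrist's pose just before it. There is no depth.
- order.sign_off(): hands the job in, once; it reports no verdict.
The state is a dict: "clock": time; "joints": joint angles; "qd": joint speeds; "effort": joint torques, N m; "eef_pos": TCP position; "eef_rot": TCP orientation; "wrist_force": force on the tool from outside, world axes, zero at the start; "moment": the same for the moment, N m; "finger_gap": finger opening in mm.
Only numpy, scipy, OpenCV 4.12 (cv2) and the standard library are available. Lean on these libraries where they do the work, as an engineer would, in place of code of your own. Each camera call takes 0.05 s, during which the arm holds its last target.

### The job

Roll the tote along the roller track right up to the end stop, without lifting it off the rollers on the way. Then move every power module from the tote into the dry box: slide its door open, pass each module through the port without module or gripper touching the rubber rim, set it down gently on the floor inside, and slide the door fully shut after the last one. Lift the empty tote off at the stop end and leave it wholly on the low grey stand, its long side along the stand's long side, and disturb nothing else on the bench.

Things in the scene. Friction and masses are not known exactly. Their poses are not given: they have to be found in the camera images.
- track: table-top roller track, 500 mm long, 162 mm wide over its aluminium side rails, fixed. Origin on the bench under its middle line; y points along it to the end stop. Tops of the free-turning rollers 70 mm above the origin; rails reach 82 mm and leave the tote 4 mm of play each side. The track begins at y = -272 mm
- track_stop (a point): top middle of the face of the upright steel stop plate at the track's end: 100 mm above the bench, at y = +215 mm of the track. The tote's centre is 75 mm short of this face when it stands against it (y = +140 mm of the track)
- tote: shallow black plastic tray, 130 mm (x) by 150 mm (y, along the track), 350 g empty; origin at the centre of its underside. Walls 24 mm high, 4 mm thick, floor 4 mm thick; a low web along y halves it. Modules stand on the tray floor, one to a quarter, about 34 mm either side of the web and 37 mm either way along y. On the rollers its origin is 70 mm above the bench
- tote_handle (a point): top centre of the tote's carrying handle, 67 mm straight above the tote's origin: a bar 12 mm thick (tote x), 96 mm long (tote y) and 18 mm deep over the web, on two end posts. Gripped from above across its 12 mm, between the modules; the grip can also draw the tote along the rollers
- module0: power module, 36 x 28 x 42 mm high (its own x, y, z), 70 g: dark potted base, thin green board, finned aluminium heat sink on top; origin at the centre of its underside. It stands upright in the tote and is gripped from above across its 28 mm (its y). There are two to four of them; absent ones read None
- module1: power module, 36 x 28 x 42 mm high (its own x, y, z), 70 g: dark potted base, thin green board, finned aluminium heat sink on top; origin at the centre of its underside. It stands upright in the tote and is gripped from above across its 28 mm (its y). There are two to four of them; absent ones read None
- module2: power module, 36 x 28 x 42 mm high (its own x, y, z), 70 g: dark potted base, thin green board, finned aluminium heat sink on top; origin at the centre of its underside. It stands upright in the tote and is gripped from above across its 28 mm (its y). There are two to four of them; absent ones read None
- module3: power module, 36 x 28 x 42 mm high (its own x, y, z), 70 g: dark potted base, thin green board, finned aluminium heat sink on top; origin at the centre of its underside. It stands upright in the tote and is gripped from above across its 28 mm (its y). There are two to four of them; absent ones read None
- drybox: dry box, fixed: low clear chamber, white dryer unit behind it. Origin on the bench straight under the port's centre; x from the front (low side, facing the robot) to the back, y along the box. Inside floor 6 mm above the origin; inside from x = -90 to +105 mm, y = -255 to +95 mm. The dryer unit stands from x = +105 to +225 mm, 165 mm high
- port (a point): centre of the dry box's port, in its sloping front panel: the panel's top face is 68 mm above the bench here and rises at 18 degrees (0.325 mm per mm) towards the box's +x
- port_rim: black rubber rim round the dry box's port, standing 4 mm proud of the sloping panel; same origin and axes as the dry box. The clear opening, seen from above, reaches from x = -46 to +46 mm and y = -76 to +76 mm. Nothing may touch it
- box_door (a joint): clear sliding door that covers the port, lying on the sloping panel: 0 = fully shut, 0.168 m = fully open; opens along the dry box's -y and stays where it is left (about 1.5 N of friction). It is 170 mm long in y, so when fully open its edge clears the port by 7 mm. It may start a little open
- door_tab (a point): top centre of the door's black upright grip tab, which is 10 mm thick along the sliding direction (the dry box's y), 36 mm wide (x) and stands about 31 mm above the door at its middle; moves with the door, straight above the port's centre when shut
- stand: low grey stand for empty totes, 180 mm (x) by 230 mm (y), fixed to the bench; origin on the bench under its centre, top 25 mm above the origin
- screwdriver: screwdriver 140 mm long lying on the bench; leave alone
- brush: brush 160 mm long lying on the bench; leave alone
- flux: bottle 40 mm across, 100 mm high; leave alone
- loupe: black eye loupe, 44 mm across, 42 mm high; leave alone
- parts_cup: small aluminium cup, 60 mm across, 45 mm high; leave alone
There are look-alikes about, which are no part of the job. What is shaped like the module3 but blue is not meant.

How it is judged:
By the outcome, as a careful person would: the job done as asked, in the order asked, and still so for the second after the job is handed in, with the robot touching nothing.
Of module0, module1, module2, module3 only 2 to 4 are there at a start; the rules pass over those that are not, and their reading is None.
At some moment in a run one of tote may be knocked a few centimetres aside while the robot is not near it.
It also fails if it takes over 210 s, if anything falls off the work surface, if the arm or the gripper's body presses on something with over 40 N, if the wrist force passes 120 N, or if a joint passes its speed limit or range.

## Working session

There is one attempt and no reset: what is moved stays moved. The work goes in short steps, Python scripts to look and compute and a shell command to move; the robot and the scene stay as the last step left them, time stands still between calls to the robot, and variables do not carry over. Pictures are saved under pics/ and viewed, and the job is handed in when it is done.

```bash
ls; mkdir -p pics
cat > look.py <<'E'
import sys,cv2,json
from cell import monitor,vision
import numpy as np,pickle
def grab(name,tag):
    s=monitor.read_state(); c=vision.camera(name); cv2.imwrite(f'pics/{tag}.png',c['color'])
    pickle.dump((s,c),open(f'pics/{tag}.pkl','wb')); return s,c
if __name__=='__main__':
    for n in sys.argv[2:]: grab(n,sys.argv[1]+'_'+n)
E
python3 look.py a scene top wrist
python3 - <<'E'
import pickle
for n in ['scene','top','wrist']:
    s,c=pickle.load(open(f'pics/a_{n}.pkl','rb')); print({k:v for k,v in c.items() if k!='color'})
print(s)
from cell import manip; print(manip.grasp_offset)
E
```

```text
pics
{'fx': 405.3436178444067, 'fy': 405.3436178444067, 'cx': 254.93468522829883, 'cy': 197.04347974146302, 'cam_to_world': array([[ 8.19969117e-01,  3.43935582e-01, -4.57557605e-01,
         1.00476324e+03],
       [ 5.72371410e-01, -5.01662099e-01,  6.48634032e-01,
        -7.48811961e+02],
       [-6.45098534e-03, -7.93752766e-01, -6.08206322e-01,
         7.52806913e+02],
       [ 0.00000000e+00,  0.00000000e+00,  0.00000000e+00,
         1.00000000e+00]])}
{'fx': 456.6694220605792, 'fy': 456.6694220605792, 'cx': 249.33380138771238, 'cy': 191.56668977979973, 'cam_to_world': array([[ 2.98133087e-02, -9.91981060e-01,  1.22819966e-01,
         3.81995207e+02],
       [-9.99545867e-01, -2.90480881e-02,  8.01674480e-03,
        -5.47995797e+01],
       [-4.38477382e-03, -1.23003195e-01, -9.92396588e-01,
         1.35222142e+03],
       [ 0.00000000e+00,  0.00000000e+00,  0.00000000e+00,
         1.00000000e+00]])}
{'fx': 280.61011942381356, 'fy': 280.61011942381356, 'cx': 255.36515358622813, 'cy': 196.41307771567, 'tool_from_camera': array([[ 1.50770253e-04, -9.58051988e-01, -2.865944
[... 252 characters left out ...]
00000e+00,
         1.00000000e+00]])}
{'clock': 0.1, 'joints': array([-1.34057661e+00,  3.00405253e-01,  1.52148809e+00,  4.89951175e-06,
        1.32066315e+00, -6.66002155e-02]), 'qd': array([ 0.00105016, -0.00098872, -0.00158978,  0.00145684, -0.00032574,
        0.0008023 ]), 'effort': array([ 1.99938469e-03, -5.32638788e+01, -3.53278363e+01,  7.09833833e-02,
        2.35228508e-02, -5.18824459e-05]), 'eef_pos': array([ 160.80963213, -525.72302197,  184.76178426]), 'eef_rot': array([-3.14063126e+00, -6.88800895e-05,  2.96818679e-01]), 'wrist_force': array([ 0.53243483,  0.42603476, -0.88973555]), 'moment': array([0.03065499, 0.03512974, 0.00920407]), 'finger_gap': 94.1469400811037}
18.8
```

```bash
python3 -c "
import cv2
for n in ['scene','top']:
    i=cv2.imread(f'pics/a_{n}.png'); cv2.imwrite(f'pics/a_{n}_b.png',cv2.resize(i,(800,600),interpolation=cv2.INTER_CUBIC))"
```

```text
(no output)
```

View pics/a_scene_b.png

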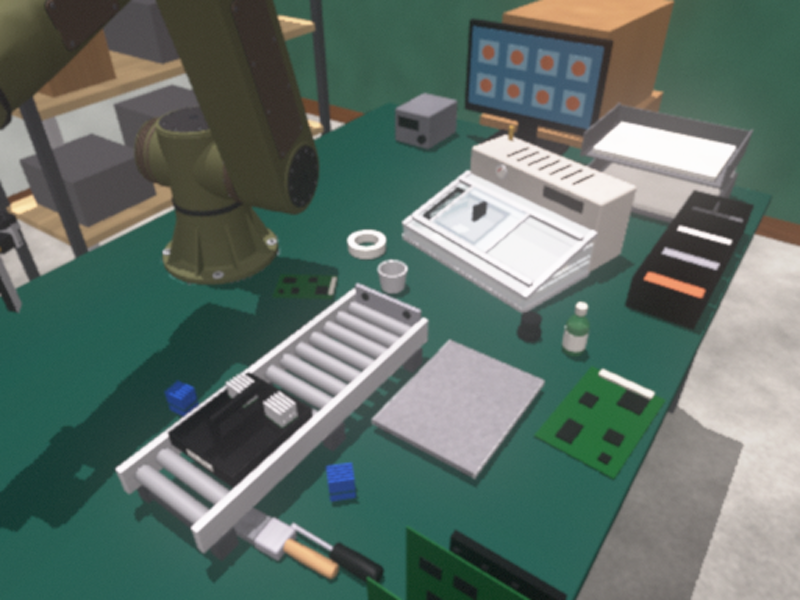

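View pics/a_top_b.png

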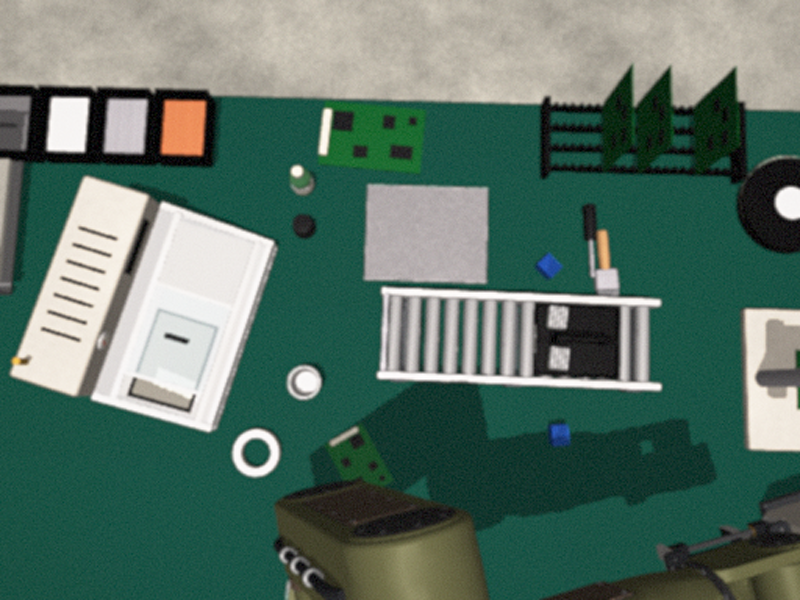

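View pics/a_wrist.png

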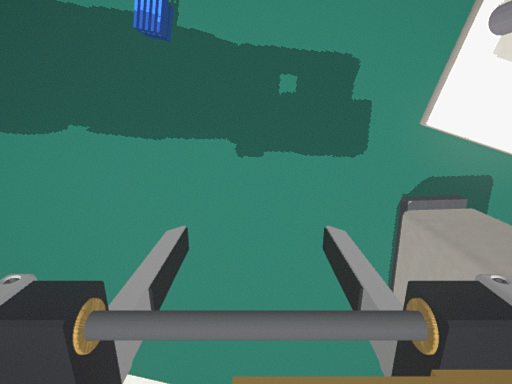

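```bash
python3 -c "
import cv2
i=cv2.imread('pics/a_top.png'); cv2.imwrite('pics/a_c1.png',cv2.resize(i[170:260,235:435],(800,360),interpolation=cv2.INTER_CUBIC)); cv2.imwrite('pics/a_c2.png',cv2.resize(i[105:285,0:190],(633,600),interpolation=cv2.INTER_CUBIC))
i=cv2.imread('pics/a_scene.png'); cv2.imwrite('pics/a_c3.png',cv2.resize(i[175:355,70:290],(733,600),interpolation=cv2.INTER_CUBIC)); cv2.imwrite('pics/a_c4.png',cv2.resize(i[75:205,245:415],(784,600),interpolation=cv2.INTER_CUBIC))"
```

```text
(no output)
```

View pics/a_c1.png

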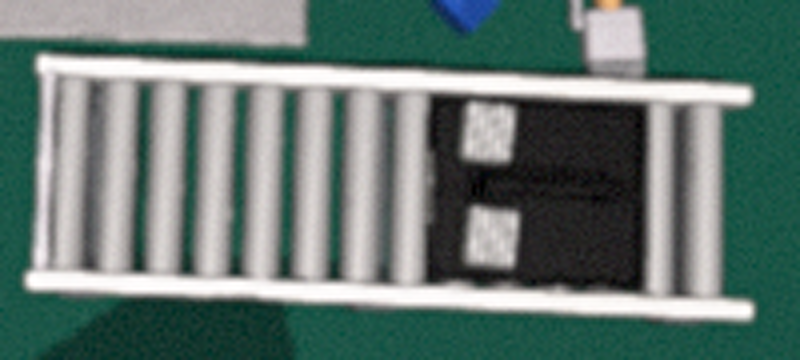

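View pics/a_c2.png

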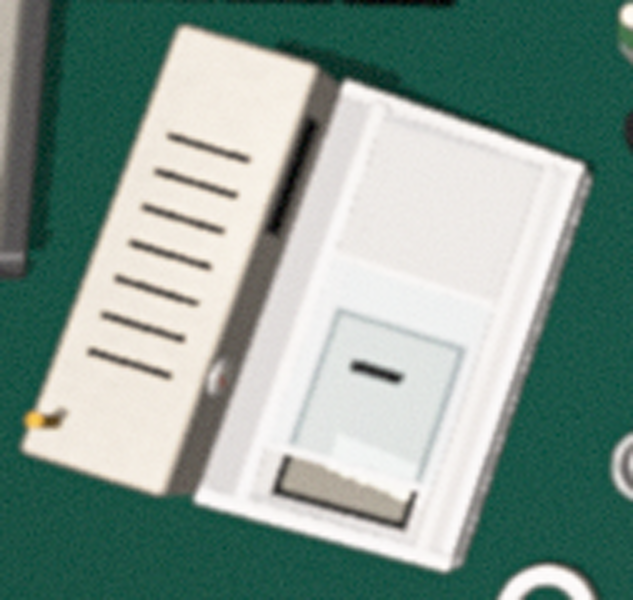

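View pics/a_c3.png

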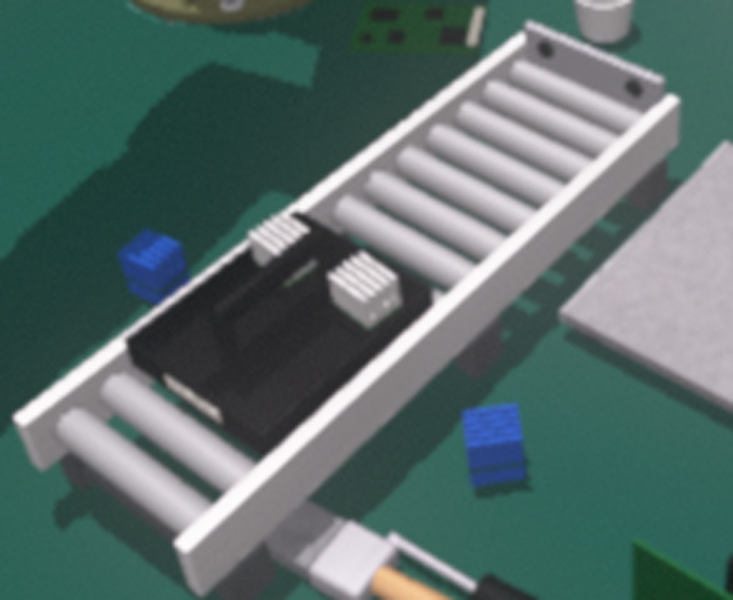

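View pics/a_c4.png

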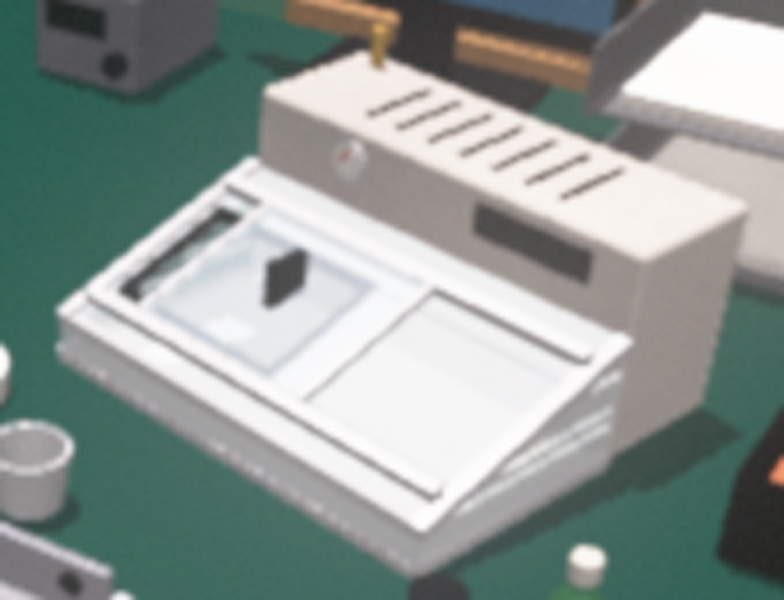

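```bash
cat > geo.py <<'E'
import numpy as np,pickle
from scipy.optimize import least_squares
def Rz(a): c,s=np.cos(a),np.sin(a); return np.array([[c,-s,0],[s,c,0],[0,0,1.]])
def Rrpy(r):
    from scipy.spatial.transform import Rotation as R
    return R.from_euler('xyz',r).as_matrix()
def load(tag):
    s,c=pickle.load(open(f'pics/{tag}.pkl','rb'))
    if 'cam_to_world' in c: T=c['cam_to_world']
    else:
        W=np.eye(4); W[:3,:3]=Rrpy(s['eef_rot']); W[:3,3]=s['eef_pos']; T=W@c['tool_from_camera']
    return c,T
def proj(c,T,P):
    P=np.atleast_2d(P); q=(P-T[:3,3])@T[:3,:3]
    return np.c_[c['fx']*q[:,0]/q[:,2]+c['cx'], c['fy']*q[:,1]/q[:,2]+c['cy']]
def back(c,T,uv,z):
    uv=np.atleast_2d(uv).astype(float); d=np.c_[(uv[:,0]-c['cx'])/c['fx'],(uv[:,1]-c['cy'])/c['fy'],np.ones(len(uv))]@T[:3,:3].T
    k=(z-T[2,3])/d[:,2]; return T[:3,3]+d*k[:,None]
def fit(obs,p0):
    """obs: list of (c,T,uv Nx2,local pts Nx3); pose x,y,yaw"""
    def f(p):
        r=[]
        for c,T,uv,L in obs:
            W=np.asarray(L,float)@Rz(p[2]).T+[p[0],p[1],0]; r.append((proj(c,T,W)-uv).ravel())
        return np.concatenate(r)
    s=least_squares(f,p0,loss='soft_l1'); return s.x,s.fun.reshape(-1,2)
def shift(target,yaw):
    """print total tool-frame move (cm) & rz from the present pose to a tool-down pose"""
    from cell import monitor
    s=monitor.read_state(); R=Rrpy(s['eef_rot']); d=np.array(target)-s['eef_pos']
    y=s['eef_rot'][2]; dy=(yaw-y+np.pi)%(2*np.pi)-np.pi
    print('now',s['eef_pos'].round(1),s['eef_rot'].round(4),'j6',s['joints'][5].round(3),'| move first then turn: t cm',(R.T@d/10).round(2),'rz',round(-dy,4),'| turn first: t cm',((Rz(dy)@R).T@d/10).round(2),'F',s['wrist_force'].round(1),'gap',round(s['finger_gap'],1),'clk',round(s['clock'],1))
E
python3 - <<'E'
from geo import *
c,T=load('a_top')
def c1(p): return np.array(p)/4.+[235,170]
def c2(p): return np.array(p)/3.3333+[0,105]
uv=c1([(38,56),(752,88),(752,316),(25,286)])
# image up=+x world; track y ~ image left => world +y ; track x = +x world
L=[(81,228,82),(81,-272,82),(-81,-272,82),(-81,228,82)]
p,r=fit([(c,T,uv,L)],[400,-100,0]); print('track',p,r.round(1).tolist())
print('back',back(c,T,uv,82).round(0))
t=back(c,T,c1([(430,95),(645,105),(640,290),(425,283)]),94); print('tote',t.round(0), t.mean(0))
print('mods',back(c,T,c1([(489,133),(492,238)]),116).round(0))
uv=c2([(183,27),(318,68),(165,495),(22,450)])
L=[(225,-262,165),(105,-262,165),(105,102,165),(225,102,165)]
p,r=fit([(c,T,uv,L)],[400,150,1.28]); print('box',p,r.round(1).tolist())
print(back(c,T,uv,165).round(0))
print('tab',back(c,T,c2([(377,373)]),105).round(0))
uv=np.array([(366,185),(488,187),(486,283),(364,281)])/1.5625
L=[(90,115,25),(90,-115,25),(-90,-115,25),(-90,115,25)]
p,r=fit([(c,T,uv,L)],[400,0,0]); print('stand',p,r.round(1).tolist())
E
```

```text
track [ 476.72646003 -256.63412854   12.55188145] [[-0.2, -0.3], [-0.2, -0.6], [-0.0, 0.7], [0.4, 0.2]]
back [[ 560.  -30.   82.]
 [ 552. -530.   82.]
 [ 394. -528.   82.]
 [ 399.  -26.   82.]]
tote [[ 539. -303.   94.]
 [ 537. -452.   94.]
 [ 409. -447.   94.]
 [ 409. -300.   94.]] [ 473.57487051 -375.45280699   94.        ]
mods [[ 512. -339.  116.]
 [ 441. -341.  116.]]
box [418.82172526 336.94172857   1.29918877] [[-0.2, -2.2], [1.4, -1.6], [-0.1, 1.6], [-0.6, 1.2]]
[[726. 482. 165.]
 [695. 371. 165.]
 [353. 466. 165.]
 [384. 580. 165.]]
tab [[456. 326. 105.]]
stand [ 673.63973213 -109.20643666   -6.27606237] [[0.4, 0.8], [-0.7, 1.1], [0.2, -0.7], [0.0, -1.1]]
```

```bash
python3 -m jog '[[0,0,-1,0,0,-0.14,60],[0,0,-1,0,0,-0.14,60],[0,0,-1,0,0,-0.14,60],[0,0,-1,0,0,-0.14,60],[0,0,-1,0,0,-0.14,60],[0,0,-1,0,0,-0.14,60],[0,0,-1,0,0,-0.14,60],[0,0,-1,0,0,-0.14,60]]' 20
python3 -m jog '[[0,0,0,0,0,-0.14,60],[0,0,0,0,0,0,60]]'
python3 -c "
from geo import *
shift([474,-375,260],1.556)"
```

```text
clock: 0.95
eef_pos: [160.8, -525.8, 265.4]
eef_rot: [-3.141, -0.0, 1.423]
wrist_force: [-0.0, 0.3, 0.1]
finger_gap: 56.3
clock: 1.15
eef_pos: [160.8, -525.9, 265.2]
eef_rot: [-3.142, -0.0, 1.559]
wrist_force: [0.6, -1.1, -0.4]
finger_gap: 56.5
now [ 160.8 -525.9  265.2] [-3.1415e+00 -1.0000e-04  1.5592e+00] j6 -1.329 | move first then turn: t cm [15.45 31.14  0.52] rz 0.0032 | turn first: t cm [15.55 31.09  0.52] F [ 0.6 -1.1 -0.4] gap 56.5 clk 1.1
```

```bash
python3 -m jog '[[2.2,4.4,0,0,0,0,60],[2.2,4.4,0,0,0,0,60],[2.2,4.4,0,0,0,0,60],[2.2,4.4,0,0,0,0,60],[2.2,4.4,0,0,0,0,60],[2.2,4.4,0,0,0,0,60],[2.25,4.7,0.5,0,0,0,60],[0,0,0,0,0,0,60]]'
python3 look.py b wrist; python3 -c "
import cv2
i=cv2.imread('pics/b_wrist.png'); cv2.imwrite('pics/b_w2.png',cv2.resize(i,(800,600),interpolation=cv2.INTER_CUBIC))"
```

```text
clock: 1.95
eef_pos: [475.6, -373.5, 258.6]
eef_rot: [-3.14, -0.002, 1.557]
wrist_force: [-0.4, 0.1, -0.7]
finger_gap: 56.6
```

View pics/b_w2.png

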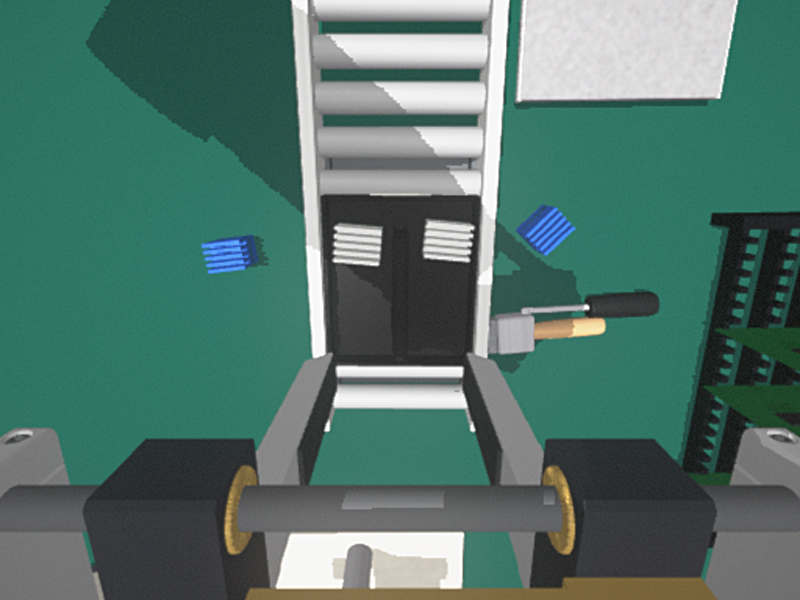

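```bash
python3 -c "
import cv2
i=cv2.imread('pics/b_wrist.png'); c=i[110:240,190:325]; c=cv2.convertScaleAbs(c,alpha=1.6,beta=25); cv2.imwrite('pics/b_w3.png',cv2.resize(c,(623,600),interpolation=cv2.INTER_CUBIC))"
```

```text
(no output)
```

View pics/b_w3.png

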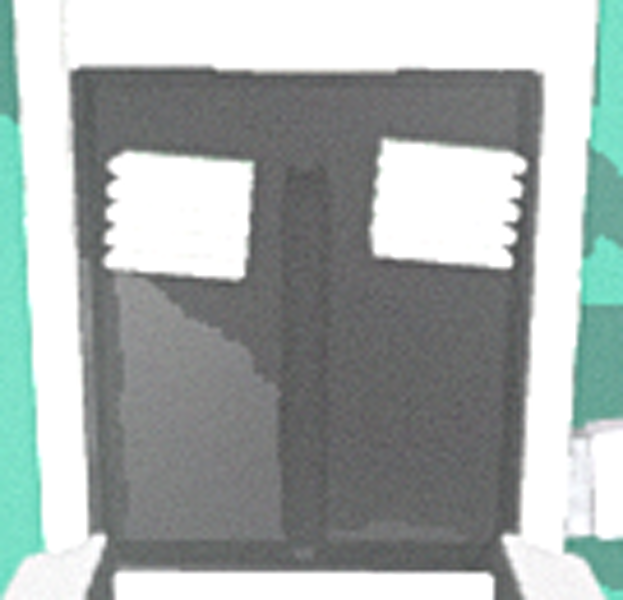

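Run:
```python
from geo import *
c,T=load('b_wrist')
s=4.615
def q(p): return np.array(p)/s+[190,110]
print('rim',back(c,T,q([(73,70),(541,70),(497,570),(112,570)]),94).round(1).tolist())
print('bar',back(c,T,q([(288,170),(328,170)]),137).round(1).tolist())
m1=q([(112,152),(252,162),(245,280),(108,268)]); m2=q([(381,138),(524,155),(513,268),(372,257)])
for m in (m1,m2):
    b=back(c,T,m,116); print('mod',b.mean(0).round(1),[np.linalg.norm(b[i]-b[(i+1)%4]).round(1) for i in range(4)], np.degrees(np.arctan2(*(b[1]-b[0])[[1,0]])).round(1), np.degrees(np.arctan2(*(b[2]-b[3])[[1,0]])).round(1))
print('railtop',back(c,T,np.array([(294,0),(312,355),(506,0),(488,355)])/1.5625,82).round(1).tolist())
shift([476.5,-375,109],1.556)
```

```text
rim [[413.2, -304.3, 94.0], [540.6, -306.1, 94.0], [533.0, -453.7, 94.0], [415.7, -452.2, 94.0]]
bar [[471.9, -327.2, 137.0], [481.7, -327.4, 137.0]]
mod [ 442.7 -341.3  116. ] [np.float64(36.5), np.float64(31.3), np.float64(36.7), np.float64(30.7)] -4.8 -5.8
mod [ 513.5 -339.4  116. ] [np.float64(37.6), np.float64(29.8), np.float64(37.8), np.float64(31.3)] -7.4 -5.3
railtop [[399.6, -164.2, 82.0], [393.2, -447.4, 82.0], [556.5, -166.4, 82.0], [555.6, -449.4, 82.0]]
now [ 473.5 -375.1  259.1] [-3.1401e+00 -1.4000e-03  1.5563e+00] j6 -0.716 | move first then turn: t cm [-1.000e-02  3.200e-01  1.501e+01] rz 0.0003 | turn first: t cm [-1.000e-02  3.200e-01  1.501e+01] F [-0.3  0.4 -1.2] gap 56.1 clk 2.0
```

```bash
python3 -m jog '[[0,0.3,4,0,0,0,60],[0,0,4,0,0,0,60],[0,0,4,0,0,0,60],[0,0,2.9,0,0,0,60],[0,0,0,0,0,0,60],[0,0,0,0,0,0,60]]'
python3 look.py c wrist
```

```text
clock: 2.6
eef_pos: [474.4, -377.6, 112.6]
eef_rot: [3.141, 0.0, 1.554]
wrist_force: [0.6, 0.2, 0.7]
finger_gap: 56.5
```

View pics/c_wrist.png

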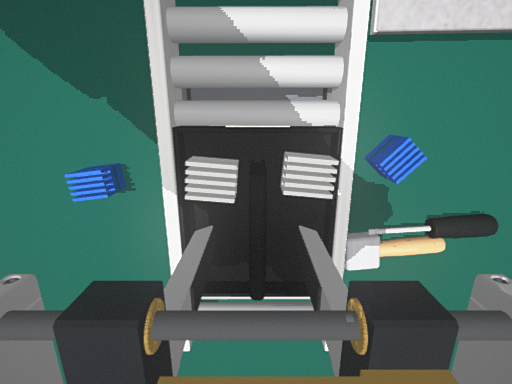

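```bash
python3 -m jog '[[0,0.2,0.25,0,0,0,60],[0,0,0,0,0,0,30],[0,0,0,0,0,0,0],[0,0,0,0,0,0,0],[0,0,0,0,0,0,0],[0,0,0,0,0,0,0]]' 20
python3 -c "
from geo import *
shift([479,-116.6,110],1.556)"
```

```text
clock: 3.25
eef_pos: [476.9, -376.9, 109.0]
eef_rot: [3.142, 0.0, 1.557]
wrist_force: [-0.1, 0.3, 0.0]
finger_gap: 19.7
now [ 476.9 -376.9  109. ] [3.1415 0.     1.5568] j6 -0.715 | move first then turn: t cm [26.03 -0.15 -0.1 ] rz 0.0008 | turn first: t cm [26.03 -0.17 -0.1 ] F [-0.1  0.3  0. ] gap 19.7 clk 3.2
```

```bash
python3 -m jog '[[0,0,0,0,0,0,0],[0,0,0,0,0,0,0],[0,0,0,0,0,0,0],[0,0,0,0,0,0,0]]' 20
python3 -m jog '[[0.3,0,0,0,0,0,0],[0.5,0,0,0,0,0,0],[0.8,0,0,0,0,0,0],[1,0,0,0,0,0,0],[1,0,0,0,0,0,0],[0.8,0,0,0,0,0,0],[0.4,0,0,0,0,0,0],[0,0,0,0,0,0,0]]' 20
```

```text
clock: 3.65
eef_pos: [476.7, -376.8, 109.0]
eef_rot: [-3.141, -0.0, 1.557]
wrist_force: [-1.6, 0.1, 1.0]
finger_gap: 11.9
clock: 4.45
eef_pos: [477.6, -328.1, 109.0]
eef_rot: [-3.141, -0.0, 1.557]
wrist_force: [-4.2, 1.4, 1.8]
finger_gap: 11.7
```

```bash
python3 -m jog '[[0.5,0,0,0,0,0,0],[1,0,0,0,0,0,0],[1.5,0,0,0,0,0,0],[2,0,0,0,0,0,0],[2,0,0,0,0,0,0],[2,0,0,0,0,0,0],[2,0,0,0,0,0,0],[2,0,0,0,0,0,0]]' 20
python3 -m jog '[[1.5,0,0,0,0,0,0],[1.2,0,0,0,0,0,0],[0.9,0,0,0,0,0,0],[0.6,0,0,0,0,0,0],[0.4,0,0,0,0,0,0],[0,0,0,0,0,0,0],[0,0,0,0,0,0,0]]' 20
python3 look.py d top wrist; python3 -c "
import cv2
i=cv2.imread('pics/d_top.png'); cv2.imwrite('pics/d_t.png',cv2.resize(i[170:260,235:435],(800,360),interpolation=cv2.INTER_CUBIC))
from geo import *
shift([479,-116.6,110],1.556)"
```

```text
clock: 5.25
eef_pos: [479.4, -196.6, 109.0]
eef_rot: [3.141, -0.0, 1.557]
wrist_force: [1.6, -0.3, -0.3]
finger_gap: 11.6
clock: 5.95
eef_pos: [480.0, -153.1, 109.0]
eef_rot: [-3.142, -0.0, 1.556]
wrist_force: [-0.5, 0.7, 0.6]
finger_gap: 11.3
now [ 480.  -153.2  108.9] [-3.1416e+00 -1.0000e-04  1.5563e+00] j6 -0.367 | move first then turn: t cm [ 3.66 -0.15 -0.11] rz 0.0003 | turn first: t cm [ 3.66 -0.15 -0.11] F [0.3 0.8 0.4] gap 11.5 clk 6.0
```

View pics/d_wrist.png

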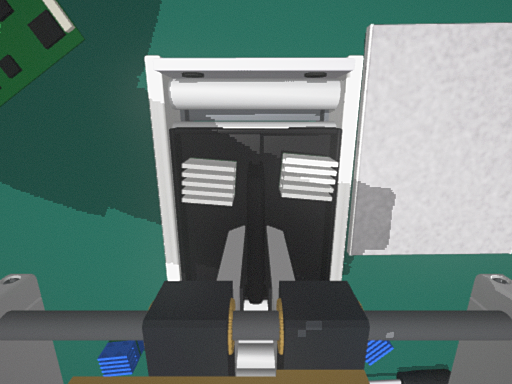

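```bash
python3 - <<'E'
from geo import *
c,T=load('d_wrist')
print(back(c,T,[(255,128)],94),back(c,T,[(255,58),(255,70),(255,77)],100))
print('rail far corners',back(c,T,[(147,58),(362,58)],100))
E
python3 -m jog '[[0.6,0,0,0,0,0,0],[0.8,0,0,0,0,0,0],[0.6,0,0,0,0,0,0],[0.4,0,0,0,0,0,0],[0.2,0,0,0,0,0,0],[0,0,0,0,0,0,0]]' 20
```

```text
[[479.99648125 -81.00089691  94.        ]] [[480.68359881 -34.85939206 100.        ]
 [480.57470084 -42.29046546 100.        ]
 [480.51003916 -46.70290521 100.        ]]
rail far corners [[407.96885952 -33.81370792 100.        ]
 [552.69612151 -35.89497789 100.        ]]
clock: 6.65
eef_pos: [480.4, -126.5, 109.0]
eef_rot: [-3.142, -0.0, 1.557]
wrist_force: [-0.3, 1.1, -0.4]
finger_gap: 11.5
```

```bash
for k in 1; do python3 -m jog '[[0.25,0,0,0,0,0,0],[0.25,0,0,0,0,0,0],[0.15,0,0,0,0,0,0],[0,0,0,0,0,0,0]]' 20; done; python3 -m jog '[[0.2,0,0,0,0,0,0],[0,0,0,0,0,0,0]]'
```

```text
clock: 7.05
eef_pos: [480.4, -120.2, 109.0]
eef_rot: [-3.142, -0.0, 1.557]
wrist_force: [-0.9, 1.2, -0.1]
finger_gap: 12.1
clock: 7.25
eef_pos: [480.5, -118.2, 109.0]
eef_rot: [3.142, -0.0, 1.557]
wrist_force: [0.0, -0.4, 0.3]
finger_gap: 11.8
```

```bash
python3 -m jog '[[0.2,0,0,0,0,0,0],[0,0,0,0,0,0,0]]'
```

```text
clock: 7.45
eef_pos: [480.5, -116.2, 109.0]
eef_rot: [-3.142, -0.0, 1.557]
wrist_force: [-0.1, -0.3, -0.1]
finger_gap: 11.9
```

```bash
python3 -m jog '[[0.15,0,0,0,0,0,0],[0,0,0,0,0,0,0]]'
```

```text
clock: 7.65
eef_pos: [480.5, -114.7, 109.0]
eef_rot: [3.142, -0.0, 1.557]
wrist_force: [0.3, 0.4, -0.6]
finger_gap: 11.9
```

```bash
python3 -m jog '[[0.15,0,0,0,0,0,0],[0,0,0,0,0,0,0]]';python3 -m jog '[[0.1,0,0,0,0,0,0],[0,0,0,0,0,0,0]]'
```

```text
clock: 7.85
eef_pos: [480.6, -114.2, 109.1]
eef_rot: [3.141, 0.002, 1.557]
wrist_force: [-0.7, -6.9, -1.1]
finger_gap: 11.4
clock: 8.05
eef_pos: [480.6, -114.0, 109.4]
eef_rot: [3.141, 0.003, 1.557]
wrist_force: [-2.4, -12.5, 2.0]
finger_gap: 11.3
```

```bash
python3 look.py e wrist; python3 -c "
import cv2
i=cv2.imread('pics/e_wrist.png'); c=i[50:210,140:370]; c=cv2.convertScaleAbs(c,alpha=1.3,beta=25); cv2.imwrite('pics/e_w3.png',cv2.resize(c,(800,556),interpolation=cv2.INTER_CUBIC))"
```

```text
(no output)
```

View pics/e_w3.png

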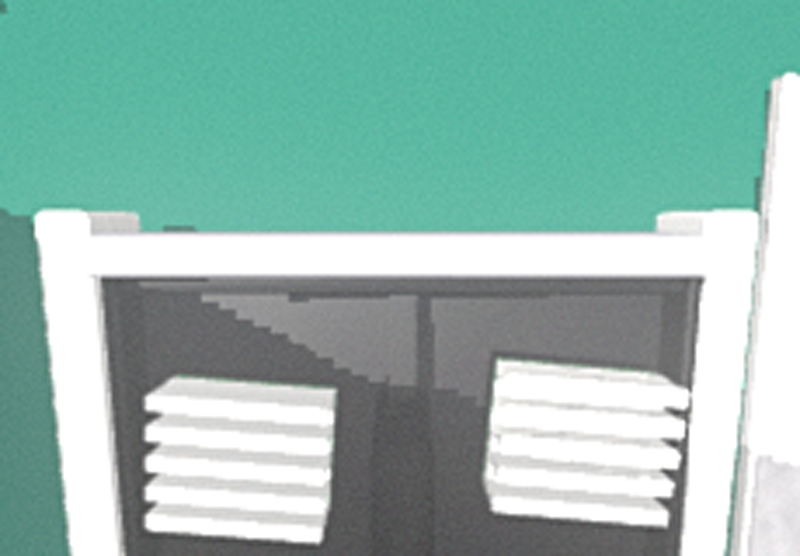

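```bash
python3 -m jog '[[-0.12,0,0,0,0,0,0],[0,0,0,0,0,0,0],[0,0,0,0,0,0,20],[0,0,0,0,0,0,40],[0,0,0,0,0,0,60],[0,0,0,0,0,0,60],[0,0,0,0,0,0,60]]' 20
python3 -m jog '[[0,0,-2,0,0,0,60],[0,0,-4,0,0,0,60],[0,0,-4,0,0,0,60],[0,0,-4,0,0,0,60],[0,0,-1,0,0,0,60],[0,0,0,0,0,0,60]]' 
python3 look.py f wrist
```

```text
clock: 8.8
eef_pos: [480.5, -113.5, 109.0]
eef_rot: [-3.142, -0.0, 1.557]
wrist_force: [-0.6, -0.7, 0.3]
finger_gap: 47.5
clock: 9.4
eef_pos: [481.0, -113.7, 260.1]
eef_rot: [3.139, 0.001, 1.557]
wrist_force: [0.2, -0.5, -1.3]
finger_gap: 56.3
```

View pics/f_wrist.png

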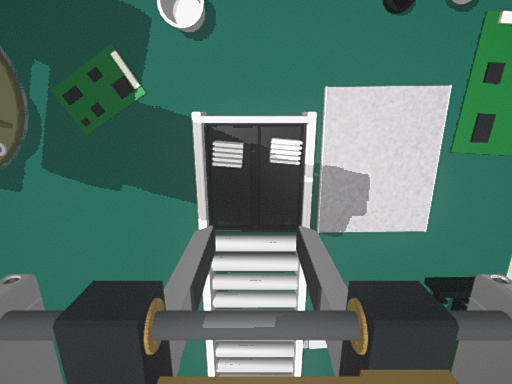

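Run:
```python
from geo import *
c,T=load('f_wrist')
p,r=fit([(c,T,np.array([(325,86),(450,86),(431,233),(318,233)]),[(-90,115,25),(90,115,25),(90,-115,25),(-90,-115,25)])],[674,-109,0]); print('stand',p,r.round(1).tolist())
shift([430,330,260],1.299)
```

```text
stand [ 6.74100379e+02 -1.11736940e+02  1.37921386e-03] [[0.7, 1.2], [0.4, -0.8], [-5.8, -1.0], [-0.1, 0.6]]
now [ 480.4 -113.5  258.4] [-3.1414e+00 -1.0000e-04  1.5568e+00] j6 -0.292 | move first then turn: t cm [44.28 -5.66 -0.16] rz 0.2578 | turn first: t cm [ 41.37 -16.77  -0.16] F [-0.7 -0.2 -0.3] gap 56.1 clk 9.4
```

```bash
python3 -m jog '[[4,-0.5,-0.5,0,0,0,40],[4.9,-0.6,0,0,0,0,40],[4.9,-0.6,0,0,0,0,40],[4.9,-0.6,0,0,0,0,40],[4.9,-0.6,0,0,0,0,40],[4.9,-0.6,0,0,0,0,40],[4.9,-0.6,0,0,0,0,40],[4.9,-0.6,0,0,0,0,40]]'
python3 -m jog '[[4.5,-0.7,0,0,0,0,40],[1.5,-0.2,0,0,0,0.13,40],[0,0,0,0,0,0.128,40],[0,0,0,0,0,0,40],[0,0,0,0,0,0,40]]'
python3 look.py g wrist; python3 -c "
import cv2
i=cv2.imread('pics/g_wrist.png'); cv2.imwrite('pics/g_w2.png',cv2.resize(i,(800,600),interpolation=cv2.INTER_CUBIC))"
```

```text
clock: 10.25
eef_pos: [437.7, 271.8, 261.9]
eef_rot: [-3.139, 0.001, 1.557]
wrist_force: [1.6, -0.0, -0.6]
finger_gap: 37.9
clock: 10.75
eef_pos: [430.5, 329.8, 262.6]
eef_rot: [-3.14, 0.002, 1.302]
wrist_force: [-0.4, -0.2, 0.7]
finger_gap: 37.6
```

View pics/g_w2.png

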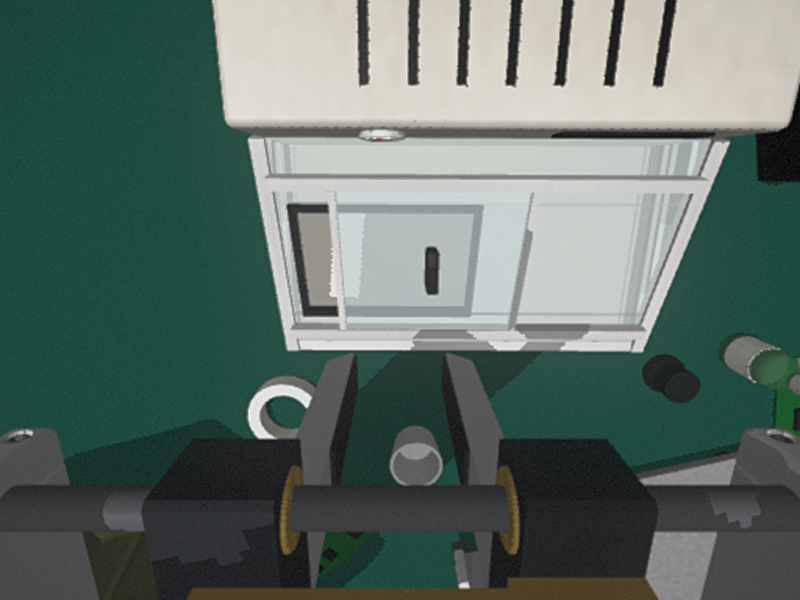

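```bash
python3 -c "
import cv2
i=cv2.imread('pics/g_wrist.png'); c=i[80:230,155:355]; c=cv2.convertScaleAbs(c,alpha=1.2,beta=0); cv2.imwrite('pics/g_w3.png',cv2.resize(c,(800,600),interpolation=cv2.INTER_CUBIC))"
```

```text
(no output)
```

View pics/g_w3.png

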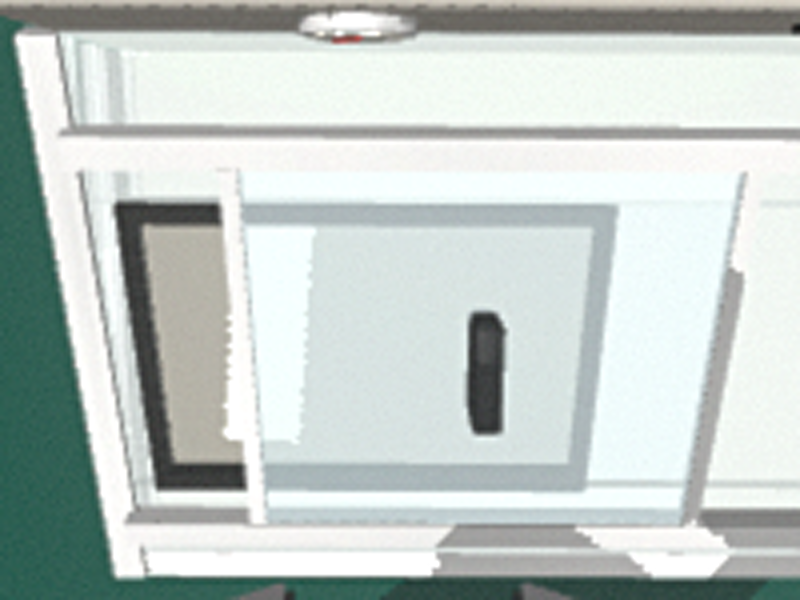

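Run:
```python
from geo import *
c,T=load('g_wrist')
q=lambda p: np.array(p)/4.+[155,80]
L=np.array([(46,76,0),(-46,76,0),(46,-76,0),(-46,-76,0)],float); L[:,2]=72+0.325*L[:,0]
uv=q([(143,225),(173,465),(593,226),(570,465)])
p,r=fit([(c,T,uv,L)],[419,337,1.3]); print('box',p,r.round(2).tolist())
# tab top: z?
for z in (95,99,103): 
    b=back(c,T,q([(487,372)]),z)[0]; print(z,b.round(1),(Rz(p[2]).T@(b-[p[0],p[1],0])).round(1))
    e=back(c,T,q([(487,312),(487,432)]),z); print(np.linalg.norm(e[0]-e[1]))
# door edges at z 70+slope, y-extent
for xx,a in ((0,(253,345)),(0,(715,345))):
    b=back(c,T,q([a]),73)[0]; print('dooredge',(Rz(p[2]).T@(b-[p[0],p[1],0])).round(1))
c2,T2=load('a_top')
uv2=np.array([(377,373)])/3.3333+[0,105]; b=back(c2,T2,uv2,100)[0]; print('top tab',(Rz(p[2]).T@(b-[p[0],p[1],0])).round(1))
```

```text
box [420.76579232 340.00481113   1.30131359] [[-2.01, -0.28], [-0.85, 0.45], [1.69, -0.37], [0.94, 0.63]]
95 [458.6 328.   95. ] [ -1.5 -39.7  95. ]
40.628580269458695
99 [458.5 328.9  99. ] [ -0.6 -39.4  99. ]
40.1847723237642
103 [458.5 329.8 103. ] [  0.2 -39.1 103. ]
39.74096437806969
dooredge [ 3.4 40.7 73. ]
dooredge [   3.6 -120.8   73. ]
top tab [ -2.8 -37.2 100. ]
```

```bash
python3 -c "
from geo import *
shift([458.8,329.5,86],1.3013)"
```

```text
now [430.7 329.7 263. ] [-3.1407e+00  1.1000e-03  1.3017e+00] j6 0.855 | move first then turn: t cm [ 0.75  2.73 17.7 ] rz 0.0004 | turn first: t cm [ 0.75  2.73 17.7 ] F [0.3 0.6 0.3] gap 37.6 clk 10.8
```

```bash
python3 -m jog '[[0.7,2.7,2,0,0,0,45],[0,0,4,0,0,0,45],[0,0,4,0,0,0,45],[0,0,2.5,0,0,0,45],[0,0,0,0,0,0,45],[0,0,0,0,0,0,45]]'
python3 look.py h wrist;  python3 -c "
from geo import *
shift([458.8,329.5,86],1.3013)"
```

```text
clock: 11.4
eef_pos: [459.0, 329.5, 139.8]
eef_rot: [3.141, -0.0, 1.3]
wrist_force: [0.3, 0.5, 0.1]
finger_gap: 42.5
now [459.3 329.8 140.6] [ 3.1402e+00 -1.5000e-03  1.2995e+00] j6 0.829 | move first then turn: t cm [-0.05 -0.05  5.46] rz -0.0018 | turn first: t cm [-0.05 -0.05  5.46] F [-0.2 -0.4  0.5] gap 42.4 clk 11.4
```

View pics/h_wrist.png

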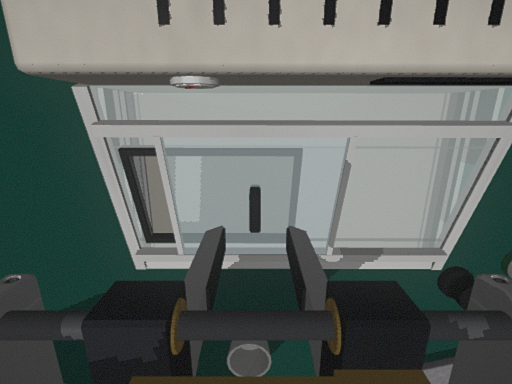

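```bash
python3 -m jog '[[0,0,2.5,0,0,0,45],[0,0,2.2,0,0,0,45],[0,0,0.7,0,0,0,45],[0,0,0,0,0,0,45]]'
python3 look.py i wrist
```

```text
clock: 11.85
eef_pos: [458.9, 329.7, 85.6]
eef_rot: [3.141, -0.0, 1.299]
wrist_force: [0.8, -0.1, 1.1]
finger_gap: 42.2
```

View pics/i_wrist.png

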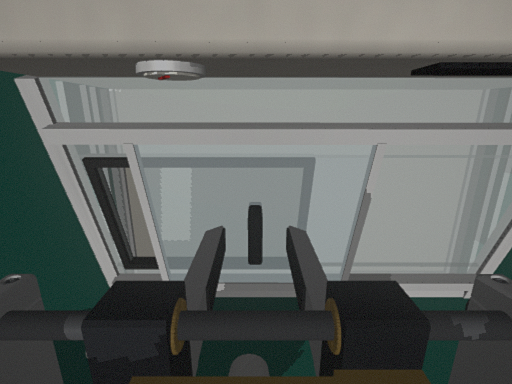

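Run:
```python
from geo import *
c,T=load('i_wrist')
p=[420.8,340.0,1.3013]
for z in (100,103,106):
  L=np.array([(18,-39.4,z),(-18,-39.4,z)]); print(z,proj(c,T,L@Rz(p[2]).T+[p[0],p[1],0]).round(0).tolist())
print(proj(c,T,np.array([(18,-39.4,78),(-18,-39.4,66)])@Rz(p[2]).T+[p[0],p[1],0]).round(0).tolist())
```

```text
100 [[256.0, 210.0], [256.0, 257.0]]
103 [[256.0, 212.0], [256.0, 259.0]]
106 [[256.0, 213.0], [256.0, 261.0]]
[[256.0, 201.0], [256.0, 237.0]]
```

```bash
python3 -m jog '[[0,0,0,0,0,0,20],[0,0,0,0,0,0,5],[0,0,0,0,0,0,0],[0,0,0,0,0,0,0],[0,0,0,0,0,0,0],[0,0,0,0,0,0,0],[0,0,0,0,0,0,0]]' 25
python3 -m jog '[[0,0.5,0,0,0,0,0],[0,1,0,0,0,0,0],[0,1.5,0,0,0,0,0],[0,2,0,0,0,0,0],[0,2,0,0,0,0,0],[0,1.5,0,0,0,0,0],[0,1,0,0,0,0,0],[0,0.5,0,0,0,0,0]]' 25
python3 -m jog '[[0,0.8,0,0,0,0,0],[0,0.8,0,0,0,0,0],[0,0.4,0,0,0,0,0],[0,0.2,0,0,0,0,0],[0,0,0,0,0,0,0]]' 25
```

```text
clock: 12.6
eef_pos: [458.7, 329.7, 85.2]
eef_rot: [3.141, -0.0, 1.299]
wrist_force: [-1.2, -0.0, 3.5]
finger_gap: 9.5
clock: 13.4
eef_pos: [557.0, 302.2, 85.2]
eef_rot: [3.141, -0.001, 1.298]
wrist_force: [-1.5, 1.9, 6.7]
finger_gap: 9.7
clock: 13.9
eef_pos: [577.7, 296.4, 85.2]
eef_rot: [3.14, -0.001, 1.298]
wrist_force: [2.1, 0.2, 5.3]
finger_gap: 9.6
```

```bash
python3 -m jog '[[0,0.2,0,0,0,0,0],[0,0.2,0,0,0,0,0],[0,0,0,0,0,0,0]]' 25
python3 -m jog '[[0,0.15,0,0,0,0,0],[0,0,0,0,0,0,0]]' 25
python3 -m jog '[[0,0.15,0,0,0,0,0],[0,0,0,0,0,0,0]]' 25
```

```text
clock: 14.2
eef_pos: [581.1, 295.5, 85.2]
eef_rot: [3.141, -0.001, 1.298]
wrist_force: [0.5, 0.5, 5.8]
finger_gap: 9.5
clock: 14.4
eef_pos: [582.2, 295.2, 85.2]
eef_rot: [3.142, -0.0, 1.299]
wrist_force: [-2.8, 0.6, 6.9]
finger_gap: 9.4
clock: 14.6
eef_pos: [582.2, 295.2, 85.1]
eef_rot: [-3.139, 0.0, 1.299]
wrist_force: [-12.5, 1.5, 10.3]
finger_gap: 9.6
```

```bash
python3 -m jog '[[0,-0.15,0,0,0,0,0],[0,0,0,0,0,0,20],[0,0,0,0,0,0,35],[0,0,0,0,0,0,35],[0,0,0,0,0,0,35],[0,0,-3,0,0,0,35],[0,0,-5,0,0,0,35],[0,0,-5,0,0,0,35]]' 25
python3 -m jog '[[0,0,-4,0,0,0,35],[0,0,0,0,0,0,35]]'
python3 look.py j wrist
python3 -c "
from geo import *
shift([480,-90,260],-0.1)"
```

```text
clock: 15.4
eef_pos: [581.1, 295.1, 216.1]
eef_rot: [-3.14, 0.001, 1.299]
wrist_force: [0.3, 0.4, 0.5]
finger_gap: 32.9
clock: 15.6
eef_pos: [582.9, 295.9, 261.6]
eef_rot: [3.134, -0.006, 1.299]
wrist_force: [-0.8, -0.4, 0.4]
finger_gap: 32.8
now [582.2 295.7 257.7] [ 3.1378e+00 -3.1000e-03  1.2988e+00] j6 0.686 | move first then turn: t cm [-39.89   0.52  -0.35] rz 1.3988 | turn first: t cm [-6.32 39.39 -0.1 ] F [-0.4 -0.7 -0.2] gap 33.0 clk 15.7
```

View pics/j_wrist.png

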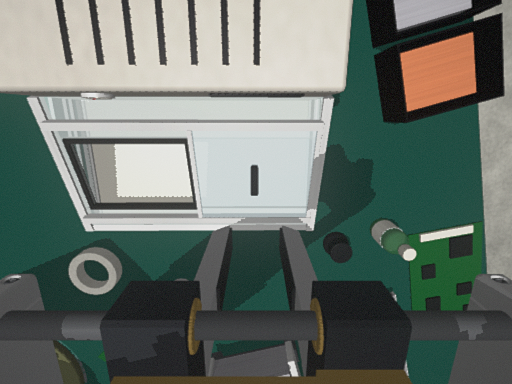

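```bash
python3 -m jog '[[-4.5,0.1,0,0,0,0,36],[-5,0,0,0,0,0,36],[-5,0.1,0,0,0,0,36],[-5,0,0,0,0,0,36],[-5,0.1,0,0,0,0,36],[-5,0.1,0,0,0,0,36],[-5,0.1,0,0,0,0,36],[-5,0,0,0,0,0,36]]'
python3 -m jog '[[-0.4,0,0,0,0,0.14,36],[0,0,0,0,0,0.14,36],[0,0,0,0,0,0.14,36],[0,0,0,0,0,0.14,36],[0,0,0,0,0,0.14,36],[0,0,0,0,0,0.14,36],[0,0,0,0,0,0.14,36],[0,0,0,0,0,0.14,36]]'
python3 -m jog '[[0,0,0,0,0,0.14,36],[0,0,0,0,0,0.14,36],[0,0,0,0,0,0,36]]'
python3 look.py k wrist; python3 -c "
import cv2
i=cv2.imread('pics/k_wrist.png'); cv2.imwrite('pics/k_w2.png',cv2.resize(i,(800,600),interpolation=cv2.INTER_CUBIC))
from geo import *
shift([480,-90,260],-0.1)"
```

```text
clock: 16.45
eef_pos: [478.8, -88.1, 253.6]
eef_rot: [-3.14, 0.0, 1.299]
wrist_force: [1.0, -0.3, -0.2]
finger_gap: 34.0
clock: 17.25
eef_pos: [478.6, -90.2, 253.4]
eef_rot: [-3.141, 0.002, 0.173]
wrist_force: [-0.1, 0.3, 0.2]
finger_gap: 33.7
clock: 17.55
eef_pos: [478.7, -90.2, 253.6]
eef_rot: [-3.141, 0.002, -0.104]
wrist_force: [-0.9, -0.7, -0.3]
finger_gap: 34.0
now [478.7 -90.2 253.8] [-3.1413e+00  1.9000e-03 -9.8200e-02] j6 1.408 | move first then turn: t cm [ 0.12 -0.03 -0.62] rz 0.0018 | turn first: t cm [ 0.12 -0.03 -0.62] F [-0.2 -0.   0.1] gap 33.8 clk 17.6
```

View pics/k_w2.png

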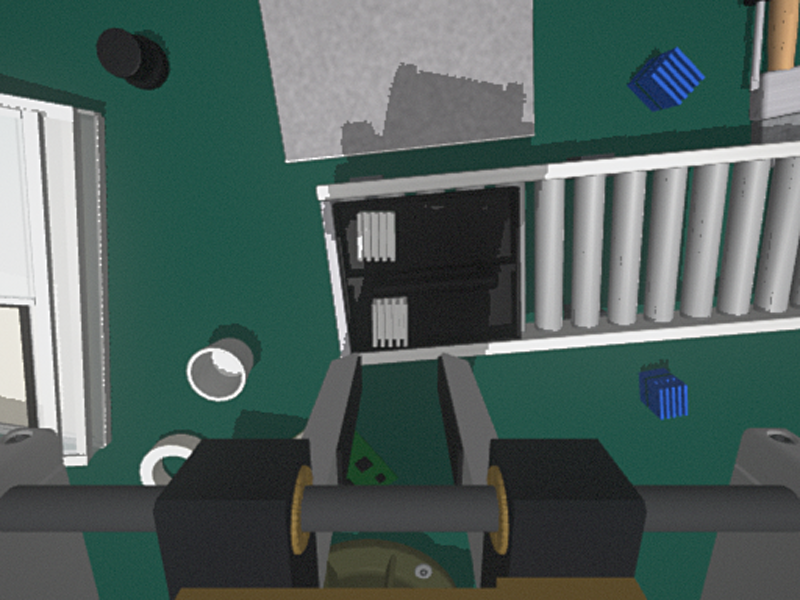

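```bash
python3 -c "
import cv2
i=cv2.imread('pics/k_wrist.png'); c=i[110:240,195:345]; c=cv2.convertScaleAbs(c,alpha=1.8,beta=30); cv2.imwrite('pics/k_w3.png',cv2.resize(c,(692,600),interpolation=cv2.INTER_CUBIC))"
```

```text
(no output)
```

View pics/k_w3.png

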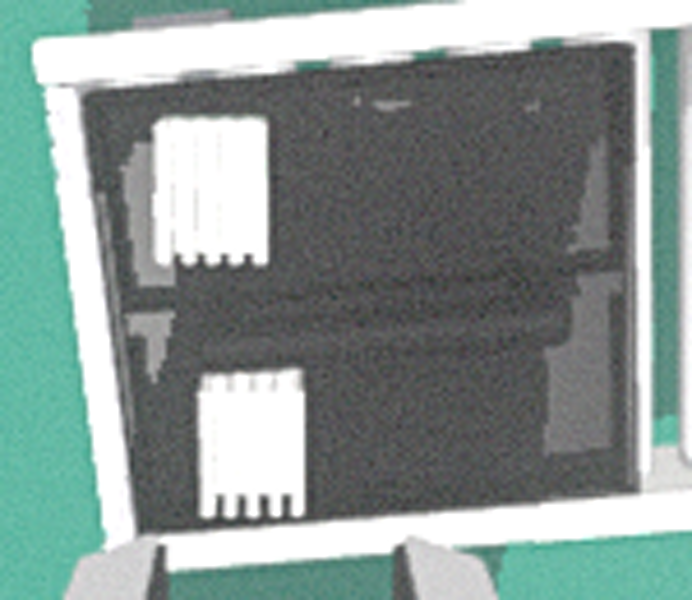

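```bash
cat > modfit.py <<'E'
from geo import *
import cv2
from scipy.optimize import minimize
def modfit(tag,x0,roi,z0=74,thr=120,h0=24,fixh=None,S=4):
    """roi u0,v0,u1,v1 px; fits x,y,yaw (and heat-sink depth) of silhouette"""
    c,T=load(tag); img=c['color']; u0,v0,u1,v1=roi
    g=cv2.resize(img[v0:v1,u0:u1].min(2),None,fx=S,fy=S,interpolation=cv2.INTER_CUBIC).astype(float)
    m=np.clip((g-thr+40)/80,0,1)
    def sil(p):
        h=p[3]; L=np.array([(a*18,b*14,z) for a in(-1,1) for b in(-1,1) for z in (z0+42-h,z0+42)])
        W=L@Rz(p[2]).T+[p[0],p[1],0]; q=(proj(c,T,W)-[u0,v0]+.5)*S-.5
        hl=cv2.convexHull((q*16).round().astype(np.int32)); k=np.zeros(m.shape,np.uint8); cv2.fillConvexPoly(k,hl,255,cv2.LINE_AA,4); return k/255.
    def f(p): return np.abs(sil(p)-m).sum()/S/S + (50*(p[3]-fixh)**2 if fixh else 0)
    best=None
    for dy in (-.15,0,.15):
        r=minimize(f,[x0[0],x0[1],x0[2]+dy,fixh or h0],method='Nelder-Mead',options=dict(initial_simplex=None,xatol=.02,fatol=.01,maxiter=2000))
        r=minimize(f,r.x+[2,-2,.05,0],method='Nelder-Mead')
        if best is None or r.fun<best.fun: best=r
    p=best.x
    ov=cv2.cvtColor((g).clip(0,255).astype(np.uint8),cv2.COLOR_GRAY2BGR)
    e=cv2.Canny((sil(p)*255).astype(np.uint8),50,150); ov[e>0]=(0,0,255)
    return p,best.fun,m.sum()/S/S,ov
if __name__=='__main__':
    o=[]
    for x0,roi in (((517,-77,-.1),(215,128,262,172)),((446,-78,-.1),(228,184,270,226))):
        p,f,a,ov=modfit('k_wrist',x0,roi); print(p.round(3),round(f,1),round(a,1)); o.append(cv2.resize(ov,(380,380)))
    cv2.imwrite('pics/k_mf.png',np.hstack(o))
E
python3 modfit.py
```

```text
[ 5.17926e+02 -7.63960e+01 -5.80000e-02  1.99800e+01] 166.3 656.0
[ 4.5038e+02 -7.9958e+01 -8.0000e-02  2.4300e-01] 195.5 577.0
```

View pics/k_mf.png

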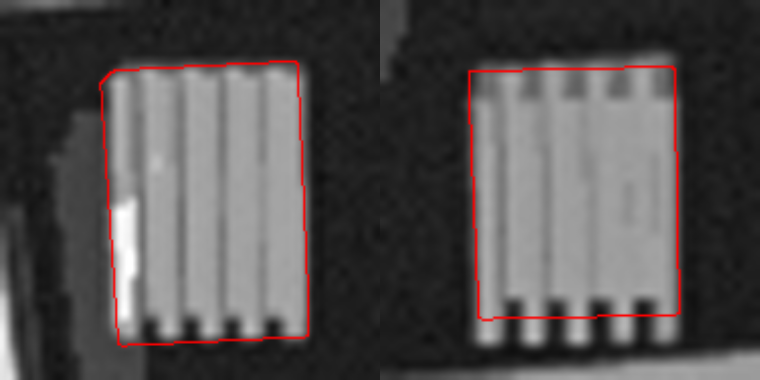

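Run:
```python
from modfit import *
o=[]
for x0,roi in (((517,-77,-.1),(215,128,262,172)),((446,-78,-.1),(228,184,270,226))):
  for h in (8,22):
    p,f,a,ov=modfit('k_wrist',x0,roi,thr=95,fixh=h); print(p.round(3),round(f,1),round(a,1)); o.append(cv2.resize(ov,(200,200)))
cv2.imwrite('pics/k_mf2.png',np.hstack(o))
```

```text
[ 5.18383e+02 -7.68980e+01 -9.50000e-02  7.79100e+00] 120.9 784.3
[ 5.17993e+02 -7.66210e+01 -5.50000e-02  2.20000e+01] 134.0 784.3
[ 4.48557e+02 -7.97940e+01 -9.80000e-02  8.00000e+00] 145.8 691.2
[ 4.46138e+02 -7.95720e+01 -9.60000e-02  2.20000e+01] 153.6 691.2
```

View pics/k_mf2.png

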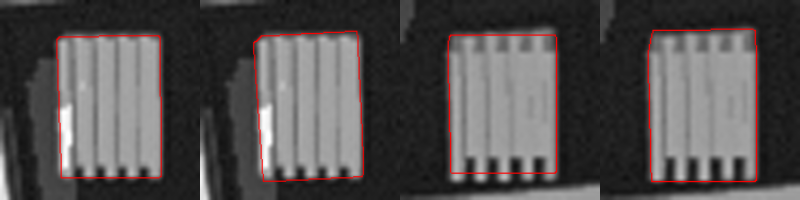

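Run:
```python
from geo import *
c,T=load('k_wrist')
q=lambda p: np.array(p)/4.615+[195,110]
print('stopface z100',back(c,T,q([(80,90),(135,535)]),100).round(1).tolist())
print('right wall outer z94',back(c,T,q([(637,40),(645,490)]),94).round(1).tolist())
shift([518,-77.3,260],-0.085)
```

```text
stopface z100 [[546.5, -45.0, 100.0], [418.9, -42.3, 100.0]]
right wall outer z94 [[543.8, -193.6, 94.0], [415.2, -193.0, 94.0]]
now [478.7 -90.2 253.8] [-3.1413e+00  1.9000e-03 -9.8200e-02] j6 1.408 | move first then turn: t cm [ 3.78 -1.67 -0.62] rz -0.0132 | turn first: t cm [ 3.8  -1.62 -0.62] F [-0.2 -0.   0.1] gap 33.8 clk 17.6
```

```bash
python3 -m jog '[[3.8,-1.65,1,0,0,-0.013,36],[0,0,4,0,0,0,36],[0,0,4,0,0,0,36],[0,0,3,0,0,0,36],[0,0,0,0,0,0,36],[0,0,0,0,0,0,36]]'
python3 look.py l wrist; python3 -c "
from geo import *
shift([518,-77.3,96.5],-0.085)
import cv2
i=cv2.imread('pics/l_wrist.png'); c=i[100:300,130:380]; c=cv2.convertScaleAbs(c,alpha=1.4,beta=20); cv2.imwrite('pics/l_w3.png',cv2.resize(c,(750,600),interpolation=cv2.INTER_CUBIC))"
```

```text
clock: 18.2
eef_pos: [518.7, -77.7, 135.6]
eef_rot: [-3.142, 0.0, -0.086]
wrist_force: [-0.1, 0.4, 0.5]
finger_gap: 33.7
now [519.2 -77.8 136.5] [ 3.1414e+00 -1.7000e-03 -8.6400e-02] j6 1.439 | move first then turn: t cm [-0.13 -0.04  4.  ] rz -0.0014 | turn first: t cm [-0.13 -0.05  4.  ] F [-0.1 -0.5 -0.2] gap 33.8 clk 18.2
```

View pics/l_w3.png

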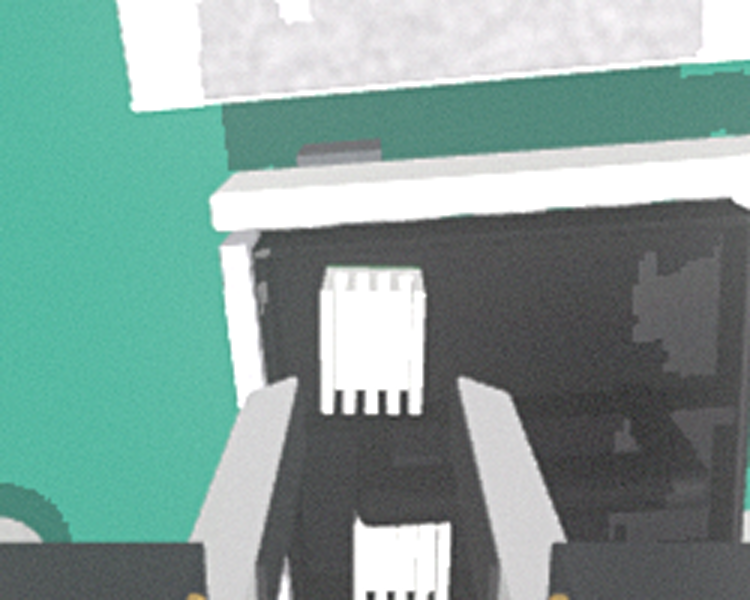

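```bash
python3 -m jog '[[-0.1,-0.1,2,0,0,0,36],[0,0,1.5,0,0,0,36],[0,0,0.4,0,0,0,36],[0,0,0,0,0,0,36]]'
python3 look.py m wrist
```

```text
clock: 18.65
eef_pos: [518.1, -76.7, 97.0]
eef_rot: [3.141, -0.001, -0.088]
wrist_force: [-0.5, 0.6, -0.2]
finger_gap: 33.5
```

View pics/m_wrist.png

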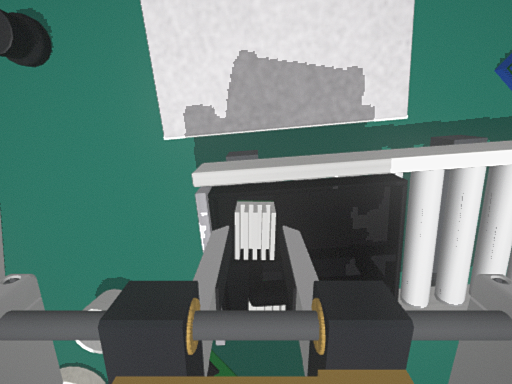

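Run:
```python
from geo import *
c,T=load('m_wrist')
R=Rz(-.088)
L=np.array([(a*18,b*14,116) for a in(-1,1) for b in(-1,1)]+[(0,0,116)],float)
for off in (0,3): print(proj(c,T,L@R.T+[518.1+off,-76.7,0]).round(0).tolist())
```

```text
[[274.0, 260.0], [235.0, 260.0], [275.0, 212.0], [234.0, 212.0], [254.0, 237.0]]
[[273.0, 256.0], [234.0, 256.0], [275.0, 208.0], [233.0, 208.0], [254.0, 233.0]]
```

Centred very well. Close and lift.

```bash
python3 -m jog '[[0,0,0,0,0,0,25],[0,0,0,0,0,0,20],[0,0,0,0,0,0,15],[0,0,0,0,0,0,15],[0,0,0,0,0,0,15],[0,0,0,0,0,0,15]]' 20
python3 -m jog '[[0,0,-0.5,0,0,0,15],[0,0,-1.5,0,0,0,15],[0,0,-3,0,0,0,15],[0,0,-4,0,0,0,15],[0,0,-4,0,0,0,15],[0,0,-2.5,0,0,0,15],[0,0,0,0,0,0,15]]' 20
python3 look.py n wrist; python3 -c "
from geo import *
p=np.array([420.4,340.0,0])+Rz(1.301)@[0,-36,0]
print(p); shift([p[0],p[1],250],1.301)"
```

```text
clock: 19.3
eef_pos: [517.7, -76.6, 96.1]
eef_rot: [3.142, -0.0, -0.088]
wrist_force: [-0.3, 0.3, 0.9]
finger_gap: 14.1
clock: 20.0
eef_pos: [518.7, -76.8, 254.9]
eef_rot: [3.141, -0.006, -0.088]
wrist_force: [1.0, -0.7, -0.9]
finger_gap: 14.2
[455.09770729 330.40473507   0.        ]
now [518.  -76.7 252.5] [ 3.1413e+00 -2.8000e-03 -8.8200e-02] j6 1.442 | move first then turn: t cm [ -9.86 -39.99   0.2 ] rz -1.3892 | turn first: t cm [ 37.56 -16.92   0.34] F [-0.2  0.3 -0.4] gap 14.5 clk 20.1
```

View pics/n_wrist.png

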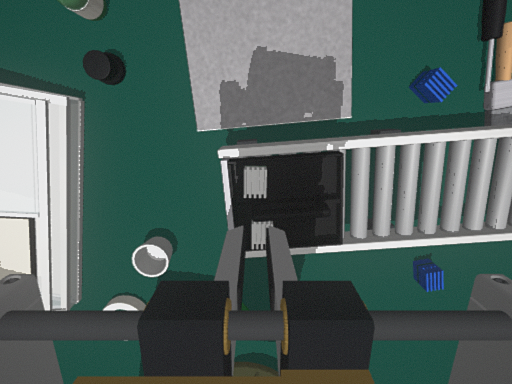

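Run:
```python
from geo import *
from modfit import modfit
import cv2
c,T=load('m_wrist'); s=pickle.load(open('pics/m_wrist.pkl','rb'))[0]
R=Rrpy(s['eef_rot'])
for t in [(0,0,0),(8,17,0),(-8,17,0),(8,17,-18.8),(8,17,-40),(0,0,-18.8)]:
    print(t,proj(c,T,s['eef_pos']+R@np.array(t)).round(0))
p,f,a,ov=modfit('n_wrist',(518,-77,-.1),(238,158,275,204),thr=95,fixh=15); print(p.round(3),f,a)
i=cv2.imread('pics/n_wrist.png')[130:280,190:370]; cv2.imwrite('pics/n_c.png',cv2.resize(cv2.convertScaleAbs(i,alpha=1.6,beta=20),(720,600),interpolation=cv2.INTER_CUBIC))
i=cv2.imread('pics/m_wrist.png')[170:310,180:340]; cv2.imwrite('pics/m_c.png',cv2.resize(cv2.convertScaleAbs(i,alpha=1.6,beta=20),(685,600),interpolation=cv2.INTER_CUBIC))
```

```text
(0, 0, 0) [[254. 226.]]
(8, 17, 0) [[277. 216.]]
(-8, 17, 0) [[276. 236.]]
(8, 17, -18.8) [[279. 226.]]
(8, 17, -40) [[282. 239.]]
(0, 0, -18.8) [[254. 237.]]
[ 5.19029e+02 -7.70020e+01 -1.02000e-01  1.50000e+01] 64.31099877453345 671.6109375000001
```

View pics/n_c.png

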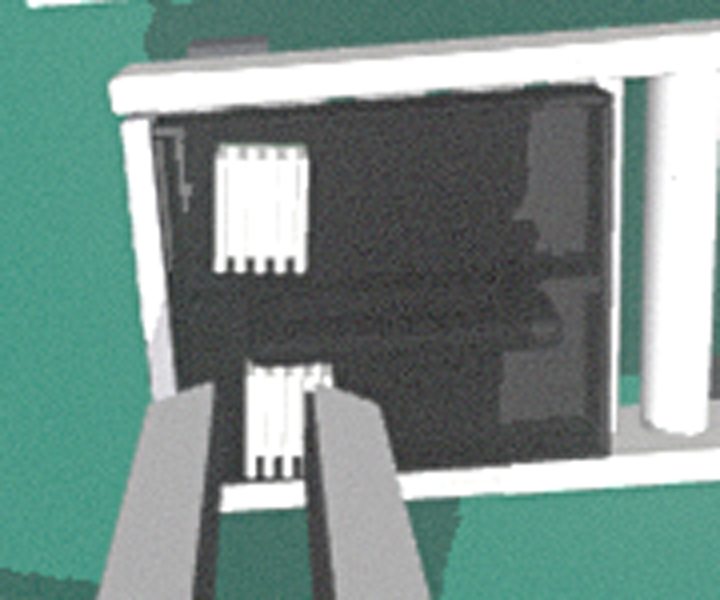

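View pics/m_c.png

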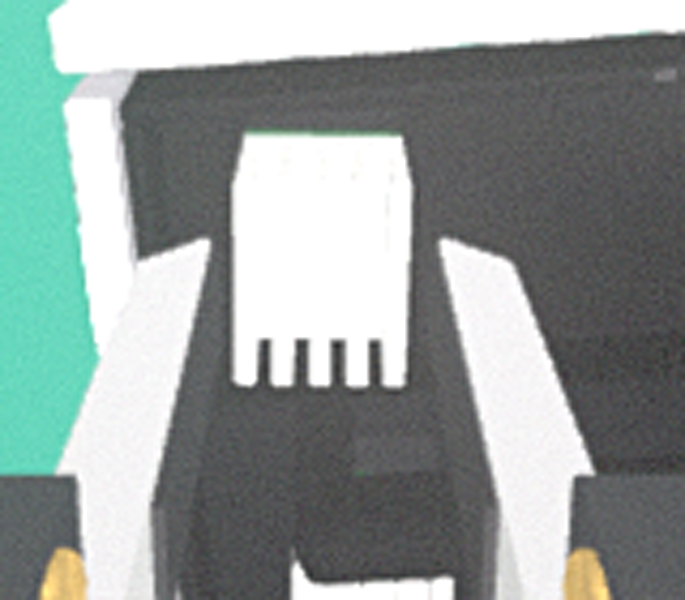

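```bash
python3 look.py o scene
python3 - <<'E'
from geo import *
import cv2
c,T=load('o_scene'); s=pickle.load(open('pics/o_scene.pkl','rb'))[0]
R=Rrpy(s['eef_rot']); im=c['color'].copy()
P=proj(c,T,np.array([s['eef_pos']+R@np.array(t) for t in [(0,0,0),(0,0,-18.8),(0,0,-40)]])); print(P, s['eef_pos'])
u,v=P[0].astype(int); u0,v0=u-60,v-60
cr=cv2.resize(im[v0:v0+90,u0:u0+120],(800,600),interpolation=cv2.INTER_CUBIC)
k=800/120
for p,col in zip(P,[(0,0,255),(0,255,255),(255,0,255)]): cv2.drawMarker(cr,(int((p[0]-u0+.5)*k),int((p[1]-v0+.5)*k)),col,0,14,2)
cv2.imwrite('pics/o_c.png',cr)
E
```

```text
[[250.2416691  151.82169439]
 [250.11835881 144.91351057]
 [249.97571276 136.92208379]] [518.04196854 -76.66246954 252.45401046]
```

View pics/o_c.png

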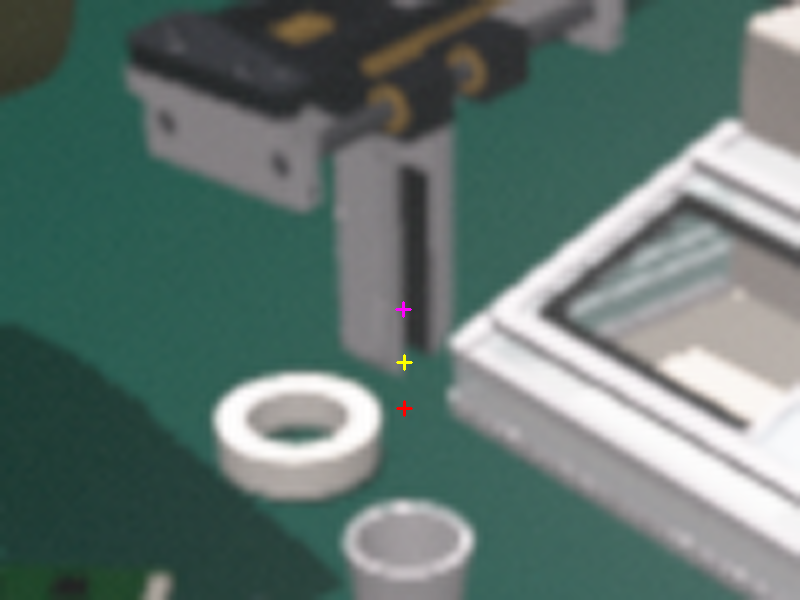

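```bash
python3 -m jog '[[0,0,0,0,0,0,36],[0,0,4,0,0,0,36],[0,0,4,0,0,0,36],[0,0,4,0,0,0,36],[0,0,2.5,0,0,0,36],[0,0,1.5,0,0,0,36],[0,0,1,0,0,0,36],[0,0,0,0,0,0,36]]'
python3 -c "
from geo import *
shift([518.4,-77,77],-0.088)"
```

```text
clock: 20.9
eef_pos: [516.8, -76.4, 79.4]
eef_rot: [-3.141, 0.003, -0.088]
wrist_force: [0.3, 0.5, 0.3]
finger_gap: 33.8
now [516.8 -76.4  79.4] [-3.1412e+00  2.9000e-03 -8.8200e-02] j6 1.442 | move first then turn: t cm [0.17 0.05 0.24] rz -0.0002 | turn first: t cm [0.17 0.05 0.24] F [0.3 0.5 0.3] gap 33.8 clk 20.9
```

```bash
python3 -m jog '[[0.1,0.05,0.2,0,0,0,36],[0,0,0,0,0,0,36],[0,0,0,0,0,0,25],[0,0,0,0,0,0,15],[0,0,0,0,0,0,15],[0,0,0,0,0,0,15],[0,0,0,0,0,0,15]]' 20
python3 -m jog '[[0,0,-0.5,0,0,0,15],[0,0,-1.5,0,0,0,15],[0,0,-3,0,0,0,15],[0,0,-4,0,0,0,15],[0,0,-4,0,0,0,15],[0,0,-4,0,0,0,15],[0,0,-0.5,0,0,0,15],[0,0,0,0,0,0,15]]' 20
python3 look.py p wrist scene; python3 -c "
from geo import *
p=np.array([420.4,340.0,0])+Rz(1.301)@[0,-36,0]
print(p); shift([p[0],p[1],250],1.301)"
```

```text
clock: 21.6
eef_pos: [518.9, -77.2, 79.5]
eef_rot: [3.141, -0.001, -0.088]
wrist_force: [-0.4, -0.2, 5.4]
finger_gap: 27.7
clock: 22.4
eef_pos: [518.7, -77.2, 254.5]
eef_rot: [3.141, -0.001, -0.088]
wrist_force: [-0.2, 1.2, -1.6]
finger_gap: 27.7
[455.09770729 330.40473507   0.        ]
now [518.  -77.1 252.4] [-3.1413e+00  2.5000e-03 -8.8200e-02] j6 1.441 | move first then turn: t cm [ -9.86 -40.03   0.27] rz -1.3892 | turn first: t cm [ 37.6  -16.93   0.15] F [ 0.2 -0.2 -0.4] gap 27.9 clk 22.5
```

View pics/p_wrist.png

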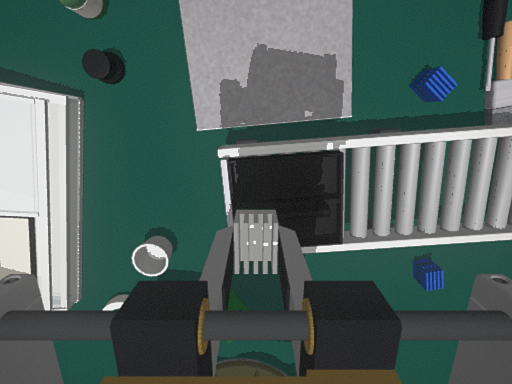

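```bash
python3 -m jog '[[-1.1,-4.4,0,0,0,0,15],[-1.2,-4.9,0,0,0,0,15],[-1.2,-4.9,0,0,0,0,15],[-1.2,-4.9,0,0,0,0,15],[-1.2,-4.9,0,0,0,0,15],[-1.2,-4.9,0,0,0,0,15],[-1.2,-4.9,0,0,0,0,15],[-1.2,-4.9,0,0,0,-0.14,15]]' 20
python3 -m jog '[[0,0,0,0,0,-0.14,15],[0,0,0,0,0,-0.14,15],[0,0,0,0,0,-0.14,15],[0,0,0,0,0,-0.14,15],[0,0,0,0,0,-0.14,15],[0,0,0,0,0,-0.14,15],[0,0,0,0,0,-0.14,15],[0,0,0,0,0,-0.14,15]]' 20
python3 -m jog '[[0,0,0,0,0,-0.129,15],[0,0,0,0,0,0,15]]' 20
python3 look.py q wrist; python3 -c "
from geo import *
p=np.array([420.4,340.0,0])+Rz(1.301)@[0,-36,0]
print(p); shift([p[0],p[1],150],1.301)"
```

```text
clock: 23.3
eef_pos: [457.4, 315.3, 252.2]
eef_rot: [3.14, 0.002, 0.052]
wrist_force: [1.9, -1.3, -0.3]
finger_gap: 27.7
clock: 24.1
eef_pos: [458.1, 313.3, 252.0]
eef_rot: [-3.14, 0.003, 1.178]
wrist_force: [0.5, -0.2, -1.6]
finger_gap: 27.8
clock: 24.3
eef_pos: [458.1, 313.3, 252.2]
eef_rot: [-3.14, 0.002, 1.303]
wrist_force: [-0.2, -0.6, -1.1]
finger_gap: 27.6
[455.09770729 330.40473507   0.        ]
now [458.2 313.4 252.5] [-3.1399e+00  1.8000e-03  1.2980e+00] j6 0.807 | move first then turn: t cm [ 1.58 -0.74 10.25] rz -0.003 | turn first: t cm [ 1.58 -0.73 10.25] F [-0.1 -0.6 -0.3] gap 27.6 clk 24.4
```

View pics/q_wrist.png

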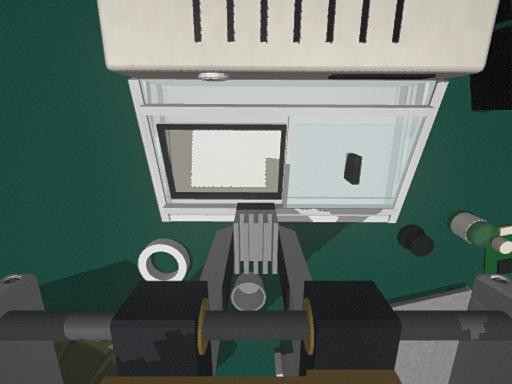

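```bash
python3 -c "
import cv2
i=cv2.imread('pics/q_wrist.png')[100:220,140:300]; cv2.imwrite('pics/q_c.png',cv2.resize(i,(800,600),interpolation=cv2.INTER_CUBIC))"
```

```text
(no output)
```

View pics/q_c.png

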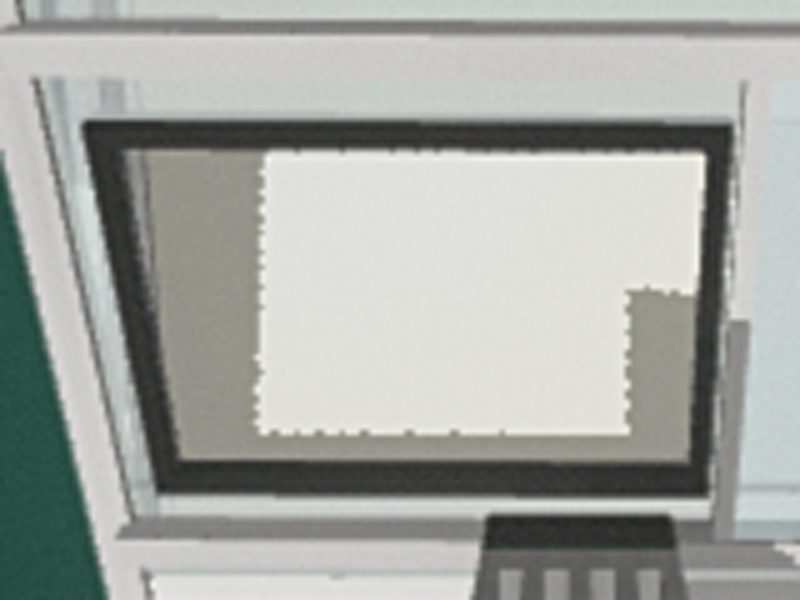

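Run:
```python
from geo import *
c,T=load('q_wrist')
q=lambda p: np.array(p)/5.+[140,100]
L=np.array([(46,76,0),(-46,76,0),(46,-76,0),(-46,-76,0)],float)
for z in (68,72):
  L[:,2]=z+0.325*L[:,0]
  uv=q([(122,150),(177,462),(707,153),(690,464)])
  p,r=fit([(c,T,uv,L)],[419,337,1.3]); print('inner',p,r.round(2).tolist())
for g in (6,8):
  Lo=L+np.sign(L)*[g,g,0]*1.0; Lo[:,2]=72+0.325*Lo[:,0]
  uv=q([(84,122),(160,493),(733,125),(710,495)])
  p,r=fit([(c,T,uv,Lo)],[419,337,1.3]); print('outer',g,p,r.round(2).tolist())
# module bottom location relative: project held module
```

```text
inner [420.64654585 339.28573556   1.29811811] [[-1.15, -0.17], [-0.13, 0.19], [0.75, -0.15], [0.33, 0.35]]
inner [421.16077176 339.70252981   1.29858335] [[-1.9, -0.39], [-0.64, 0.61], [1.33, -0.42], [0.82, 0.73]]
outer 6 [420.493398   339.04226734   1.30255967] [[-0.48, 1.3], [-0.73, -1.32], [0.67, 0.78], [0.49, -1.58]]
outer 8 [420.35471607 338.36843041   1.29984924] [[-2.23, 0.05], [-1.88, 0.14], [2.51, -0.09], [1.68, 0.17]]
```

```bash
python3 -m jog '[[1.55,-0.7,1,0,0,-0.002,15],[0,0,3,0,0,0,15],[0,0,3,0,0,0,15],[0,0,3,0,0,0,15],[0,0,0,0,0,0,15],[0,0,0,0,0,0,15]]' 20
python3 look.py r wrist scene; python3 -c "
from geo import *
p=np.array([420.5,339.7,0])+Rz(1.300)@[0,-36,0]
print(p); shift([p[0],p[1],13],1.300)
import cv2
i=cv2.imread('pics/r_scene.png')[90:210,240:400]; cv2.imwrite('pics/r_c.png',cv2.resize(i,(800,600),interpolation=cv2.INTER_CUBIC))"
```

```text
clock: 24.95
eef_pos: [455.7, 330.9, 154.1]
eef_rot: [-3.141, 0.001, 1.302]
wrist_force: [0.7, -0.5, 0.6]
finger_gap: 28.3
[455.18809468 330.07004217   0.        ]
now [456.4 331.1 155.5] [ 3.1402e+00 -1.7000e-03  1.3021e+00] j6 0.831 | move first then turn: t cm [-0.15 -0.11 14.25] rz 0.0021 | turn first: t cm [-0.15 -0.11 14.25] F [-0.4 -0.5 -0.2] gap 27.7 clk 25.1
```

View pics/r_c.png

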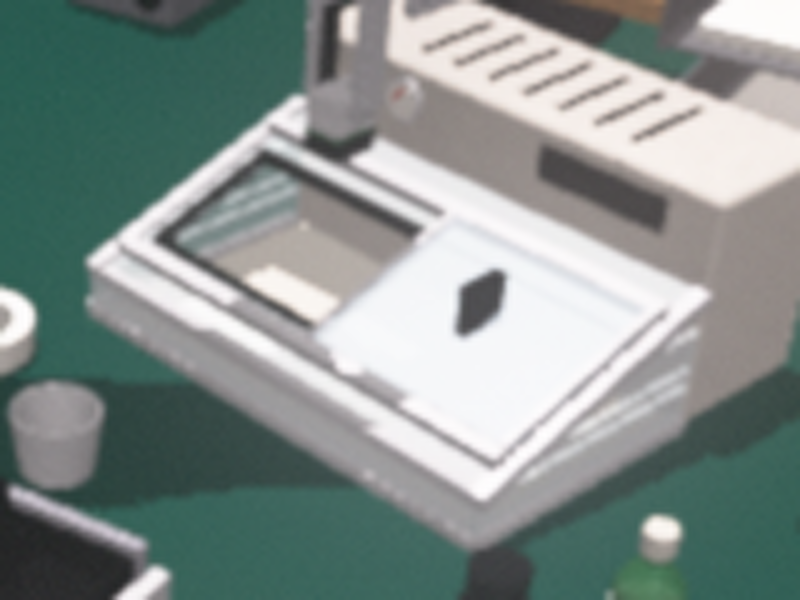

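View pics/r_wrist.png

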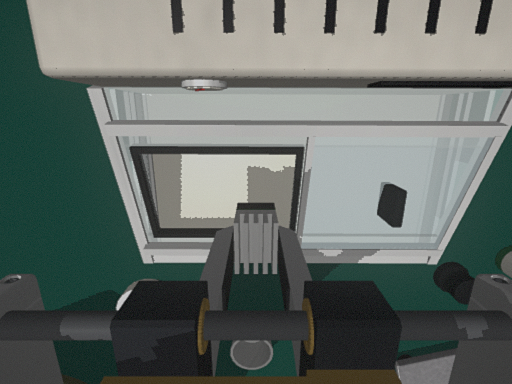

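```bash
python3 -m jog '[[-0.1,-0.1,1,0,0,0,15],[0,0,1.5,0,0,0,15],[0,0,1.5,0,0,0,15],[0,0,1,0,0,0,15],[0,0,0,0,0,0,15],[0,0,0,0,0,0,15]]' 20
python3 look.py s wrist;python3 -c "
from geo import *
p=np.array([420.5,339.7,0])+Rz(1.300)@[0,-36,0]
shift([p[0],p[1],13],1.300)"
```

```text
clock: 25.65
eef_pos: [454.9, 329.8, 104.5]
eef_rot: [3.141, -0.0, 1.303]
wrist_force: [0.1, -0.5, -1.1]
finger_gap: 27.8
now [455.  329.9 104.8] [ 3.1408e+00 -9.0000e-04  1.3027e+00] j6 0.83 | move first then turn: t cm [0.01 0.   9.18] rz 0.0027 | turn first: t cm [0.01 0.   9.18] F [ 0.1 -0.9 -0.3] gap 27.6 clk 25.7
```

View pics/s_wrist.png

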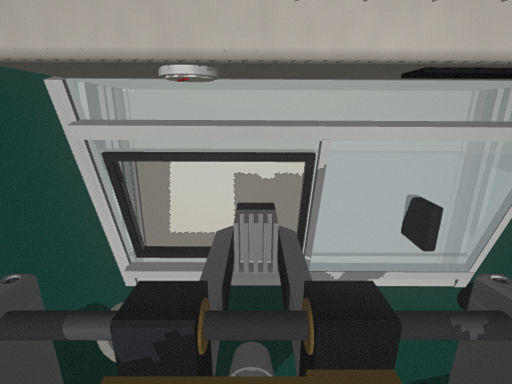

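```bash
python3 -m jog '[[0,0,1.5,0,0,0,15],[0,0,2,0,0,0,15],[0,0,2,0,0,0,15],[0,0,1.5,0,0,0,15],[0,0,0.8,0,0,0,15],[0,0,0.3,0,0,0,15],[0,0,0.2,0,0,0,15],[0,0,0,0,0,0,15]]' 20
python3 -m jog '[[0,0,0.15,0,0,0,15],[0,0,0.15,0,0,0,15],[0,0,0,0,0,0,15]]'
```

```text
clock: 26.5
eef_pos: [455.0, 329.9, 21.4]
eef_rot: [3.141, -0.001, 1.303]
wrist_force: [0.2, 0.9, -0.5]
finger_gap: 27.9
clock: 26.8
eef_pos: [454.7, 329.7, 18.0]
eef_rot: [3.142, -0.0, 1.303]
wrist_force: [0.4, 1.1, -0.5]
finger_gap: 27.8
```

```bash
python3 look.py t wrist scene
```

```text
(no output)
```

View pics/t_wrist.png

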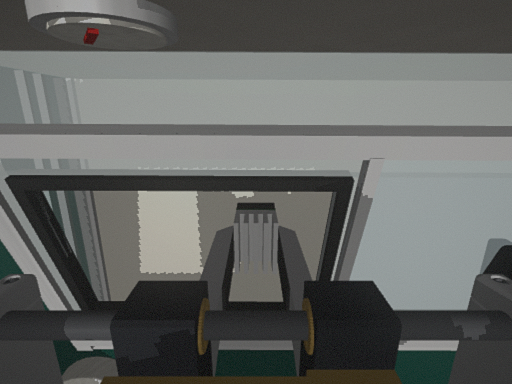

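```bash
python3 -m jog '[[0,0,0.1,0,0,0,15],[0,0,0.1,0,0,0,15],[0,0,0.1,0,0,0,15],[0,0,0,0,0,0,15]]'; python3 -m jog '[[0,0,0.1,0,0,0,15],[0,0,0.1,0,0,0,15],[0,0,0,0,0,0,15]]'
```

```text
clock: 27.3
eef_pos: [454.6, 329.6, 14.8]
eef_rot: [-3.141, 0.0, 1.303]
wrist_force: [0.1, 0.4, -0.1]
finger_gap: 27.7
clock: 27.6
eef_pos: [454.6, 329.6, 12.8]
eef_rot: [-3.141, 0.0, 1.303]
wrist_force: [-0.6, 0.2, -1.0]
finger_gap: 27.9
```

```bash
python3 -m jog '[[0,0,0.1,0,0,0,15],[0,0,0,0,0,0,15]]'
```

```text
clock: 27.8
eef_pos: [454.7, 329.7, 11.9]
eef_rot: [-3.142, 0.0, 1.303]
wrist_force: [-0.6, 0.1, -0.6]
finger_gap: 28.2
```

```bash
python3 -m jog '[[0,0,0.1,0,0,0,15],[0,0,0,0,0,0,15]]'
```

```text
clock: 28.0
eef_pos: [454.8, 329.8, 11.6]
eef_rot: [3.141, -0.0, 1.303]
wrist_force: [-2.8, -2.3, 7.4]
finger_gap: 27.7
```

```bash
python3 -m jog '[[0,0,0.1,0,0,0,15],[0,0,0,0,0,0,15]]'
```

```text
clock: 28.2
eef_pos: [454.8, 329.8, 11.5]
eef_rot: [3.141, -0.0, 1.303]
wrist_force: [-9.4, -4.3, 19.0]
finger_gap: 28.0
```

```bash
python3 -m jog '[[0,0,0.07,0,0,0,15],[0,0,0,0,0,0,15]]'
```

```text
clock: 28.4
eef_pos: [454.9, 330.0, 11.4]
eef_rot: [3.141, -0.001, 1.303]
wrist_force: [-10.7, -7.0, 25.1]
finger_gap: 27.8
```

```bash
python3 -m jog '[[0,0,-0.17,0,0,0,15],[0,0,0,0,0,0,15]]'
python3 -m jog '[[0,0,0,0,0,0,32],[0,0,0,0,0,0,36],[0,0,0,0,0,0,38],[0,0,0,0,0,0,38]]'
python3 look.py u wrist
```

```text
clock: 28.6
eef_pos: [454.9, 329.8, 11.5]
eef_rot: [3.141, -0.001, 1.303]
wrist_force: [-2.5, -1.3, 10.5]
finger_gap: 27.5
clock: 29.0
eef_pos: [454.6, 329.6, 10.8]
eef_rot: [-3.141, 0.0, 1.303]
wrist_force: [0.6, -0.8, -0.1]
finger_gap: 35.9
```

View pics/u_wrist.png

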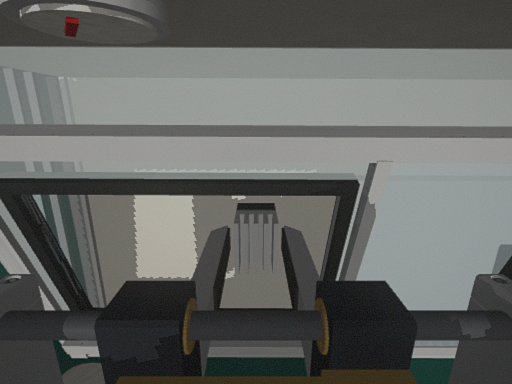

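```bash
python3 -m jog '[[0,0,-1,0,0,0,38],[0,0,-2,0,0,0,38],[0,0,-4,0,0,0,38],[0,0,-4,0,0,0,38],[0,0,-4,0,0,0,38],[0,0,-4,0,0,0,38],[0,0,-4,0,0,0,38],[0,0,-1.5,0,0,0,38]]'
python3 look.py v wrist; python3 -c "
from geo import *
shift([446.5,-80,252],-0.096)"
```

```text
clock: 29.85
eef_pos: [455.2, 330.1, 261.1]
eef_rot: [3.137, -0.005, 1.303]
wrist_force: [-0.1, 0.8, 0.3]
finger_gap: 35.7
now [455.5 330.2 261.8] [ 3.1367 -0.0053  1.3028] j6 0.83 | move first then turn: t cm [-39.8    9.99   0.82] rz 1.3988 | turn first: t cm [ 3.03 40.91  1.2 ] F [0.3 0.9 1.9] gap 35.9 clk 29.9
```

View pics/v_wrist.png

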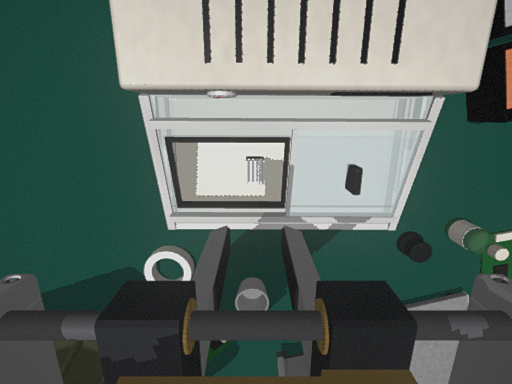

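Module stands upright inside at about (255,170). Go back for the second one.

```bash
python3 -m jog '[[-4.4,1.1,0,0,0,0,36],[-4.9,1.25,0,0,0,0,36],[-4.9,1.25,0,0,0,0,36],[-4.9,1.25,0,0,0,0,36],[-4.9,1.25,0,0,0,0,36],[-4.9,1.25,0,0,0,0,36],[-4.9,1.25,0,0,0,0,36],[-4.9,1.25,0,0,0,0,36]]'
python3 -m jog '[[-1,0.2,0.8,0,0,0.14,36],[0,0,0,0,0,0.14,36],[0,0,0,0,0,0.14,36],[0,0,0,0,0,0.14,36],[0,0,0,0,0,0.14,36],[0,0,0,0,0,0.14,36],[0,0,0,0,0,0.14,36],[0,0,0,0,0,0.14,36]]'
python3 -m jog '[[0,0,0,0,0,0.14,36],[0,0,0,0,0,0.139,36],[0,0,0,0,0,0,36]]'
python3 look.py w wrist; python3 -c "
from geo import *
shift([446.5,-80,252],-0.096)"
```

```text
clock: 30.7
eef_pos: [446.5, -67.5, 255.9]
eef_rot: [-3.142, -0.0, 1.303]
wrist_force: [2.0, 0.1, 0.5]
finger_gap: 33.6
clock: 31.5
eef_pos: [446.2, -75.6, 247.6]
eef_rot: [-3.141, 0.001, 0.177]
wrist_force: [0.3, 0.5, -0.0]
finger_gap: 34.0
clock: 31.8
eef_pos: [446.2, -75.7, 247.7]
eef_rot: [-3.142, 0.001, -0.099]
wrist_force: [0.8, 0.5, -0.5]
finger_gap: 33.8
now [446.3 -75.7 247.7] [-3.1415e+00  4.0000e-04 -9.3300e-02] j6 1.415 | move first then turn: t cm [ 0.06  0.42 -0.43] rz 0.0027 | turn first: t cm [ 0.06  0.42 -0.43] F [-1.1 -1.1  0. ] gap 33.8 clk 31.9
```

View pics/w_wrist.png

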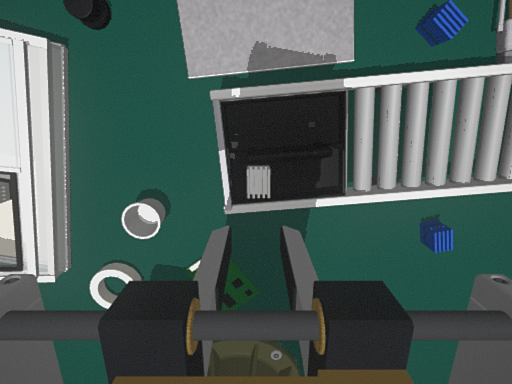

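Run:
```python
from modfit import *
o=[]
for h in (8,15,22):
    p,f,a,ov=modfit('w_wrist',(446.5,-79.6,-.1),(238,154,280,208),thr=95,fixh=h); print(p.round(3),round(f,1),round(a,1)); o.append(cv2.resize(ov,(260,334)))
cv2.imwrite('pics/w_mf.png',np.hstack(o))
```

```text
[ 4.48308e+02 -7.98730e+01 -5.40000e-02  8.02500e+00] 288.9 906.4
[ 4.47085e+02 -7.97870e+01 -5.40000e-02  1.50000e+01] 285.5 906.4
[ 4.46415e+02 -7.97860e+01 -5.40000e-02  2.20000e+01] 290.7 906.4
```

View pics/w_mf.png

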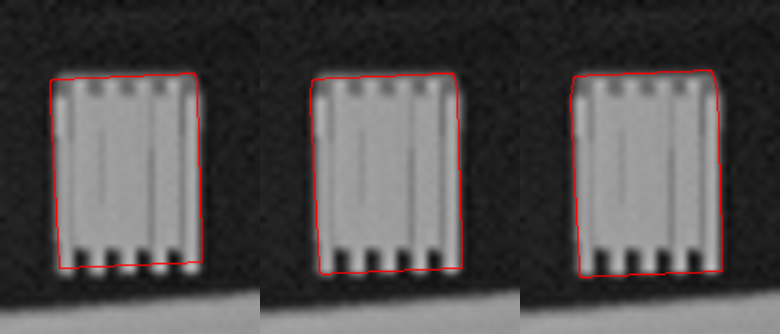

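```bash
python3 -m jog '[[0.05,0.41,1,0,0,0,36],[0,0,4,0,0,0,36],[0,0,4,0,0,0,36],[0,0,3,0,0,0,36],[0,0,2.5,0,0,0,36],[0,0,1.5,0,0,0,36],[0,0,0,0,0,0,36],[0,0,0,0,0,0,36]]'
python3 look.py x wrist; python3 -c "
from geo import *
shift([446.8,-79.8,78.5],-0.093)"
```

```text
clock: 32.65
eef_pos: [446.6, -80.0, 88.1]
eef_rot: [-3.142, 0.0, -0.095]
wrist_force: [-0.2, -0.3, -0.1]
finger_gap: 33.5
now [446.9 -80.1  88.6] [ 3.1415e+00 -8.0000e-04 -9.5000e-02] j6 1.408 | move first then turn: t cm [-0.02 -0.03  1.01] rz -0.002 | turn first: t cm [-0.02 -0.03  1.01] F [-0.  -0.1 -0.1] gap 33.9 clk 32.7
```

View pics/x_wrist.png

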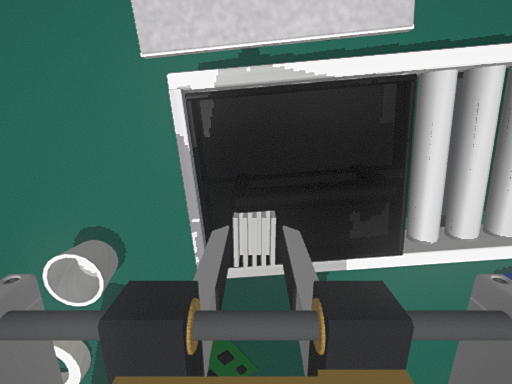

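```bash
python3 -m jog '[[0,0,0.6,0,0,0,36],[0,0,0.35,0,0,0,36],[0,0,0,0,0,0,36]]'
python3 -m jog '[[0,0,0,0,0,0,25],[0,0,0,0,0,0,15],[0,0,0,0,0,0,15],[0,0,0,0,0,0,15],[0,0,0,0,0,0,15]]' 20
python3 -m jog '[[0,0,-0.5,0,0,0,15],[0,0,-1.5,0,0,0,15],[0,0,-3,0,0,0,15],[0,0,-4,0,0,0,15],[0,0,-4,0,0,0,15],[0,0,-4,0,0,0,15],[0,0,-0.5,0,0,0,15],[0,0,0,0,0,0,15]]' 20
python3 look.py y wrist; python3 -c "
from geo import *
p=np.array([420.5,339.7,0])+Rz(1.300)@[0,38,0]
print(p); shift([p[0],p[1],252],1.300)"
```

```text
clock: 33.0
eef_pos: [446.5, -79.8, 78.2]
eef_rot: [-3.142, 0.0, -0.096]
wrist_force: [0.5, 0.9, -0.1]
finger_gap: 33.5
clock: 33.5
eef_pos: [446.7, -79.9, 78.6]
eef_rot: [3.142, -0.0, -0.096]
wrist_force: [-0.9, 0.6, -0.7]
finger_gap: 27.7
clock: 34.3
eef_pos: [446.8, -79.9, 254.1]
eef_rot: [3.141, -0.002, -0.096]
wrist_force: [0.0, -0.0, -1.1]
finger_gap: 27.7
[383.88478895 349.86495549   0.        ]
now [446.4 -79.8 252.8] [-3.1415e+00  7.0000e-04 -9.6200e-02] j6 1.409 | move first then turn: t cm [-10.35 -42.17   0.09] rz -1.3962 | turn first: t cm [ 39.73 -17.51   0.05] F [-0.1  0.2 -0.6] gap 27.6 clk 34.4
```

View pics/y_wrist.png

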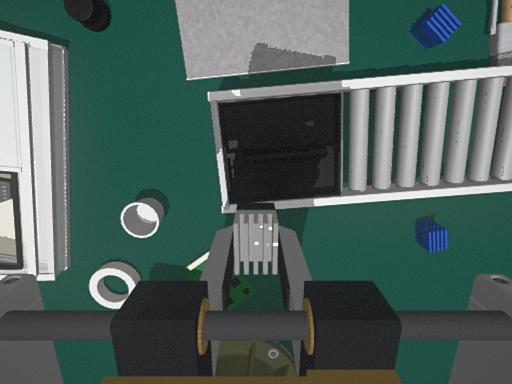

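```bash
python3 -m jog '[[-1.1,-4.4,0,0,0,0,15],[-1.2,-4.9,0,0,0,0,15],[-1.2,-4.9,0,0,0,0,15],[-1.2,-4.9,0,0,0,0,15],[-1.2,-4.9,0,0,0,0,15],[-1.2,-4.9,0,0,0,0,15],[-1.2,-4.9,0,0,0,0,15],[-1.2,-4.9,0,0,0,-0.14,15]]' 20
python3 -m jog '[[0,0,0,0,0,-0.14,15],[0,0,0,0,0,-0.14,15],[0,0,0,0,0,-0.14,15],[0,0,0,0,0,-0.14,15],[0,0,0,0,0,-0.14,15],[0,0,0,0,0,-0.14,15],[0,0,0,0,0,-0.14,15],[0,0,0,0,0,-0.14,15]]' 20
python3 -m jog '[[0,0,0,0,0,-0.136,15],[0,0,0,0,0,0,15]]' 20
python3 -c "
from geo import *
p=np.array([420.5,339.7,0])+Rz(1.300)@[0,36,0]
print(p); shift([p[0],p[1],160],1.300)"
```

```text
clock: 35.15
eef_pos: [388.4, 313.1, 251.7]
eef_rot: [3.14, 0.002, 0.044]
wrist_force: [0.8, -0.7, -0.3]
finger_gap: 27.8
clock: 35.95
eef_pos: [389.2, 311.0, 251.5]
eef_rot: [-3.14, 0.003, 1.17]
wrist_force: [-0.3, 0.4, -0.3]
finger_gap: 27.4
clock: 36.15
eef_pos: [389.3, 311.0, 251.7]
eef_rot: [-3.14, 0.002, 1.302]
wrist_force: [0.3, 0.2, -0.8]
finger_gap: 27.9
[385.81190532 349.32995783   0.        ]
now [389.3 311.  251.7] [-3.1397e+00  2.3000e-03  1.3020e+00] j6 0.869 | move first then turn: t cm [ 3.62 -1.33  9.17] rz 0.002 | turn first: t cm [ 3.62 -1.34  9.17] F [ 0.3  0.2 -0.8] gap 27.9 clk 36.1
```

```bash
python3 -m jog '[[3.6,-1.33,1,0,0,0,15],[0,0,3,0,0,0,15],[0,0,3,0,0,0,15],[0,0,3,0,0,0,15],[0,0,2.5,0,0,0,15],[0,0,1,0,0,0,15],[0,0,0,0,0,0,15],[0,0,0,0,0,0,15]]' 20
python3 look.py z wrist; python3 -c "
from geo import *
p=np.array([420.5,339.7,0])+Rz(1.300)@[0,36,0]
print(p); shift([p[0],p[1],12],1.300)"
```

```text
clock: 36.95
eef_pos: [386.8, 349.8, 119.3]
eef_rot: [3.141, -0.001, 1.298]
wrist_force: [0.3, 0.2, 0.6]
finger_gap: 28.1
[385.81190532 349.32995783   0.        ]
now [387.  349.9 119.6] [ 3.1406e+00 -1.3000e-03  1.2987e+00] j6 0.937 | move first then turn: t cm [-0.1  -0.11 10.76] rz -0.0013 | turn first: t cm [-0.1  -0.11 10.76] F [ 0.2 -0.2 -0.6] gap 27.7 clk 37.0
```

View pics/z_wrist.png

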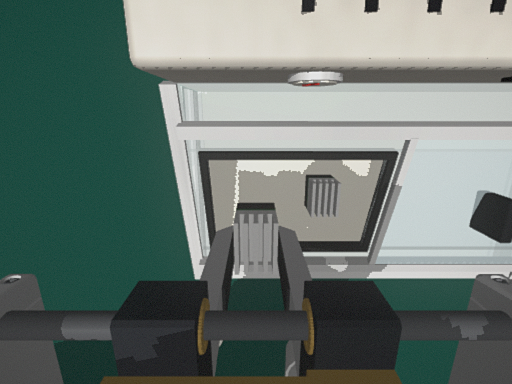

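```bash
python3 -m jog '[[-0.05,-0.1,1.5,0,0,0,15],[0,0,2,0,0,0,15],[0,0,2,0,0,0,15],[0,0,2,0,0,0,15],[0,0,1.5,0,0,0,15],[0,0,0.8,0,0,0,15],[0,0,0.5,0,0,0,15],[0,0,0,0,0,0,15]]' 20
python3 -c "
from geo import *
shift([385.8,349.3,11.2],1.300)"
```

```text
clock: 37.8
eef_pos: [385.6, 349.5, 15.8]
eef_rot: [3.141, -0.0, 1.3]
wrist_force: [-0.1, 0.2, -0.6]
finger_gap: 28.2
now [385.6 349.5  15.8] [ 3.1414e+00 -4.0000e-04  1.2996e+00] j6 0.937 | move first then turn: t cm [-0.02  0.02  0.46] rz -0.0004 | turn first: t cm [-0.02  0.02  0.46] F [-0.1  0.2 -0.6] gap 28.2 clk 37.8
```

```bash
python3 -m jog '[[0,0,0.15,0,0,0,15],[0,0,0.1,0,0,0,15],[0,0,0.1,0,0,0,15],[0,0,0.05,0,0,0,15],[0,0,0,0,0,0,15]]'
```

```text
clock: 38.3
eef_pos: [385.5, 349.4, 11.5]
eef_rot: [3.142, -0.0, 1.3]
wrist_force: [0.3, -0.5, -0.6]
finger_gap: 27.8
```

```bash
python3 -m jog '[[0,0,0.05,0,0,0,15],[0,0,0,0,0,0,15]]'
```

```text
clock: 38.5
eef_pos: [385.5, 349.4, 11.0]
eef_rot: [-3.142, -0.0, 1.3]
wrist_force: [0.6, 0.5, -0.5]
finger_gap: 27.5
```

```bash
python3 -m jog '[[0,0,0.06,0,0,0,15],[0,0,0,0,0,0,15]]'
```

```text
clock: 38.7
eef_pos: [385.5, 349.4, 10.6]
eef_rot: [3.142, -0.0, 1.3]
wrist_force: [-1.2, -0.1, 3.1]
finger_gap: 27.6
```

Touching (3 N). Release, retreat and look inside.

```bash
python3 -m jog '[[0,0,0,0,0,0,32],[0,0,0,0,0,0,36],[0,0,0,0,0,0,38],[0,0,0,0,0,0,38],[0,0,-1,0,0,0,38],[0,0,-2,0,0,0,38],[0,0,-4,0,0,0,38],[0,0,-4,0,0,0,38]]'
python3 -m jog '[[0,0,-4,0,0,0,38],[0,0,-4,0,0,0,38],[0,0,-3,0,0,0,38],[0,0,0,0,0,0,38],[0,0,0,0,0,0,38]]'
python3 look.py A wrist scene; python3 -c "
from geo import *
p=np.array([420.4,340.0,0])+Rz(1.300)@[0,-168,0]
print(p); shift([582.2,295.2,150],1.300)"
```

```text
clock: 39.5
eef_pos: [385.1, 349.1, 122.1]
eef_rot: [-3.141, 0.001, 1.3]
wrist_force: [0.5, 0.8, 0.5]
finger_gap: 35.8
clock: 40.0
eef_pos: [385.3, 349.3, 230.8]
eef_rot: [3.141, -0.001, 1.3]
wrist_force: [-0.1, 0.6, -0.5]
finger_gap: 35.6
[582.27777515 295.06019679   0.        ]
now [385.  349.  229.4] [-3.1405e+00  1.4000e-03  1.2998e+00] j6 0.937 | move first then turn: t cm [ 0.1  20.45  7.92] rz -0.0002 | turn first: t cm [ 0.1  20.45  7.92] F [ 0.3 -0.8 -0. ] gap 35.7 clk 40.1
```

View pics/A_wrist.png

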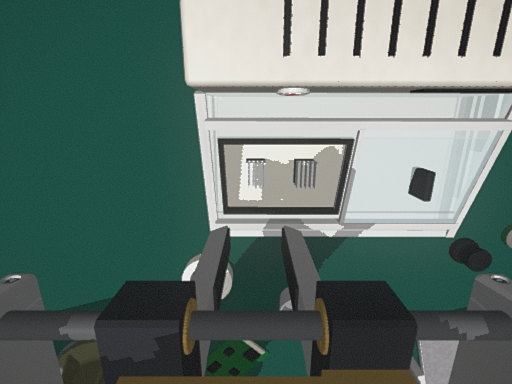

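```bash
python3 -m jog '[[0,4.5,0,0,0,0,45],[0,5,0,0,0,0,45],[0,5,0,0,0,0,45],[0,4.5,0,0,0,0,45],[0.1,1.45,2,0,0,0,45],[0,0,3,0,0,0,45],[0,0,2,0,0,0,45],[0,0,0,0,0,0,45]]'
python3 look.py B wrist; python3 -c "
from geo import *
shift([582.2,295.2,72],1.300)"
```

```text
clock: 40.9
eef_pos: [581.2, 294.8, 155.9]
eef_rot: [-3.136, 0.005, 1.3]
wrist_force: [0.4, 0.5, 0.8]
finger_gap: 42.1
now [582.  295.3 158.6] [-3.1386e+00  2.4000e-03  1.2998e+00] j6 0.684 | move first then turn: t cm [0.02 0.05 8.66] rz -0.0002 | turn first: t cm [0.02 0.05 8.66] F [-0.2  0.   0.9] gap 42.5 clk 41.0
```

View pics/B_wrist.png

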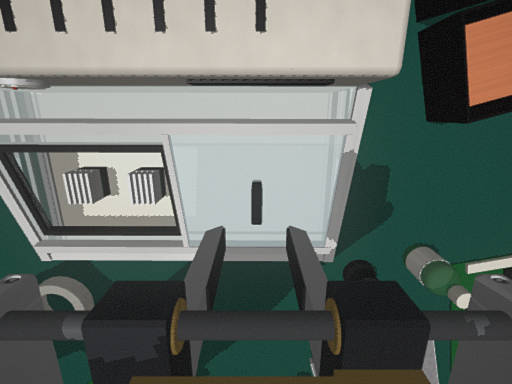

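```bash
python3 -m jog '[[0,0,3,0,0,0,45],[0,0,3,0,0,0,45],[0,0,1.5,0,0,0,45],[0,0,0.5,0,0,0,45],[0,0,0,0,0,0,45]]'
python3 look.py C wrist; python3 -m jog '[[0,0,0.4,0,0,0,45],[0,0,0,0,0,0,45],[0,0,0,0,0,0,20],[0,0,0,0,0,0,0],[0,0,0,0,0,0,0],[0,0,0,0,0,0,0],[0,0,0,0,0,0,0],[0,0,0,0,0,0,0]]' 25
```

```text
clock: 41.45
eef_pos: [583.0, 295.8, 81.1]
eef_rot: [3.141, -0.0, 1.3]
wrist_force: [0.1, -0.2, -0.2]
finger_gap: 42.4
clock: 42.3
eef_pos: [582.3, 295.8, 76.4]
eef_rot: [-3.141, 0.0, 1.3]
wrist_force: [-5.0, 1.2, 3.1]
finger_gap: 9.4
```

View pics/C_wrist.png

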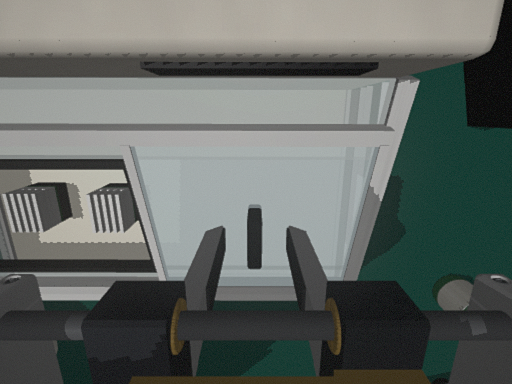

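```bash
python3 -m jog '[[0,-0.5,0,0,0,0,0],[0,-1.5,0,0,0,0,0],[0,-2.2,0,0,0,0,0],[0,-2.5,0,0,0,0,0],[0,-2.5,0,0,0,0,0],[0,-2.5,0,0,0,0,0],[0,-2,0,0,0,0,0],[0,-1.3,0,0,0,0,0]]' 25
python3 -m jog '[[0,-0.5,0,0,0,0,0],[0,-0.3,0,0,0,0,0],[0,-0.2,0,0,0,0,0],[0,0,0,0,0,0,0]]' 25
python3 -c "
from geo import *
shift([420.4,339.9,76],1.300)"
```

```text
clock: 43.1
eef_pos: [437.2, 336.3, 76.4]
eef_rot: [3.141, -0.001, 1.3]
wrist_force: [3.1, 3.4, -4.0]
finger_gap: 9.5
clock: 43.5
eef_pos: [428.9, 338.6, 76.4]
eef_rot: [-3.142, -0.001, 1.299]
wrist_force: [1.0, 4.4, -1.7]
finger_gap: 9.7
now [428.9 338.6  76.4] [-3.1415e+00 -5.0000e-04  1.2994e+00] j6 0.872 | move first then turn: t cm [-0.1  -0.85  0.04] rz -0.0006 | turn first: t cm [-0.1  -0.85  0.04] F [ 1.   4.4 -1.7] gap 9.7 clk 43.5
```

```bash
python3 -m jog '[[-0.05,-0.3,0,0,0,0,0],[0,-0.25,0,0,0,0,0],[0,-0.15,0,0,0,0,0],[0,0,0,0,0,0,0]]' 25
```

```text
clock: 43.9
eef_pos: [422.2, 340.4, 76.4]
eef_rot: [3.141, -0.002, 1.299]
wrist_force: [1.3, 9.6, -5.3]
finger_gap: 9.5
```

```bash
python3 -m jog '[[0,-0.15,0,0,0,0,0],[0,0,0,0,0,0,0]]' 25
```

```text
clock: 44.1
eef_pos: [420.8, 340.8, 76.4]
eef_rot: [3.141, -0.002, 1.299]
wrist_force: [2.5, 8.2, -4.4]
finger_gap: 9.9
```

```bash
python3 -m jog '[[0,-0.1,0,0,0,0,0],[0,0,0,0,0,0,0]]' 25
```

```text
clock: 44.3
eef_pos: [420.4, 340.9, 76.5]
eef_rot: [3.14, -0.002, 1.299]
wrist_force: [7.5, 8.0, -7.4]
finger_gap: 9.8
```

```bash
python3 -m jog '[[0,-0.1,0,0,0,0,0],[0,0,0,0,0,0,0]]' 25
```

```text
clock: 44.5
eef_pos: [420.5, 340.9, 76.5]
eef_rot: [3.138, -0.002, 1.299]
wrist_force: [15.1, 6.1, -10.5]
finger_gap: 9.8
```

```bash
python3 -m jog '[[-0.05,0.12,0,0,0,0,0],[0,0,0,0,0,0,0],[0,0,0,0,0,0,20],[0,0,0,0,0,0,35],[0,0,0,0,0,0,35],[0,0,0,0,0,0,35]]' 25
python3 -m jog '[[0,0,-2,0,0,0,35],[0,0,-4,0,0,0,35],[0,0,-4,0,0,0,35],[0,0,-4,0,0,0,35],[0,0,-4,0,0,0,35],[0,0,0,0,0,0,35],[0,0,0,0,0,0,35]]'
python3 look.py D wrist; python3 -c "
from geo import *
import cv2
i=cv2.imread('pics/D_wrist.png'); cv2.imwrite('pics/D_w2.png',cv2.resize(i,(800,600),interpolation=cv2.INTER_CUBIC))
shift([481,-117,250],1.556)"
```

```text
clock: 45.1
eef_pos: [419.4, 339.7, 76.4]
eef_rot: [-3.141, 0.0, 1.3]
wrist_force: [0.1, -0.3, -0.1]
finger_gap: 32.7
clock: 45.8
eef_pos: [419.4, 339.9, 256.7]
eef_rot: [3.141, -0.001, 1.3]
wrist_force: [-0.5, -0.7, -0.2]
finger_gap: 33.1
now [419.1 339.7 255.5] [-3.1409e+00  9.0000e-04  1.2997e+00] j6 0.884 | move first then turn: t cm [-42.35  18.19   0.58] rz -0.2563 | turn first: t cm [-45.57   6.86   0.59] F [ 0.3 -0.9 -0.7] gap 32.7 clk 45.9
```

View pics/D_w2.png

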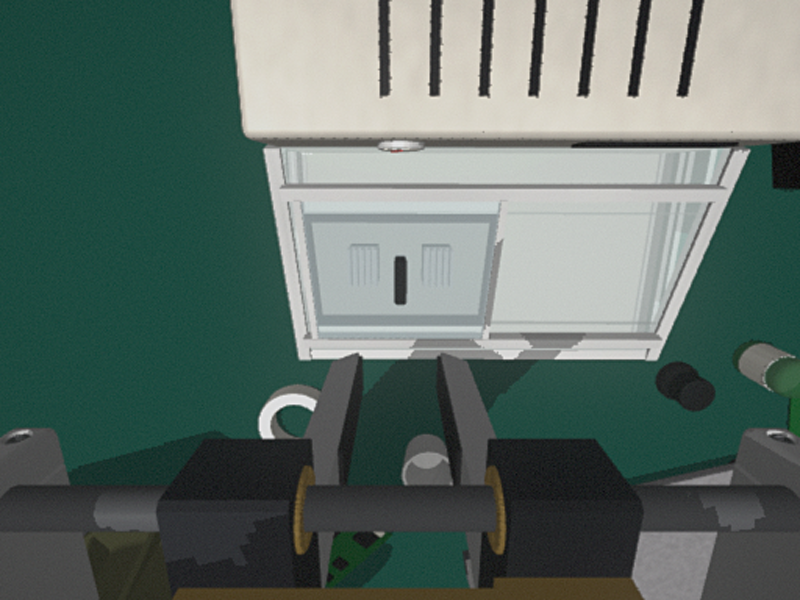

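```bash
python3 -m jog '[[-4,1.7,0,0,0,0,45],[-4.5,2,0,0,0,0,45],[-4.5,2,0,0,0,0,45],[-4.5,2,0,0,0,0,45],[-4.5,2,0,0,0,0,45],[-4.5,2,0,0,0,0,45],[-4.5,2,0,0,0,0,45],[-4.5,2,0,0,0,0,45]]'
python3 -m jog '[[-4.5,1.7,0,0,0,0,45],[-2.3,0.8,0,0,0,-0.13,45],[0,0,0,0,0,-0.126,45],[0,0,0,0,0,0,45],[0,0,0,0,0,0,45]]'
python3 look.py E wrist; python3 -c "
from geo import *
import cv2
i=cv2.imread('pics/E_wrist.png'); cv2.imwrite('pics/E_w2.png',cv2.resize(i,(800,600),interpolation=cv2.INTER_CUBIC))
i=cv2.convertScaleAbs(i[105:245,180:330],alpha=1.8,beta=25); cv2.imwrite('pics/E_c.png',cv2.resize(i,(643,600),interpolation=cv2.INTER_CUBIC))
shift([481,-117,250],1.556)"
```

```text
clock: 46.65
eef_pos: [474.9, -46.1, 255.1]
eef_rot: [-3.139, 0.0, 1.3]
wrist_force: [0.8, 1.2, -0.0]
finger_gap: 42.4
clock: 47.15
eef_pos: [481.2, -116.0, 255.4]
eef_rot: [-3.14, -0.001, 1.552]
wrist_force: [0.4, -0.4, -0.0]
finger_gap: 42.2
now [ 481.3 -115.8  255.8] [-3.1406e+00 -3.0000e-04  1.5530e+00] j6 -0.292 | move first then turn: t cm [-0.12 -0.03  0.58] rz -0.003 | turn first: t cm [-0.12 -0.03  0.58] F [1.1 0.1 0.8] gap 42.3 clk 47.2
```

View pics/E_w2.png

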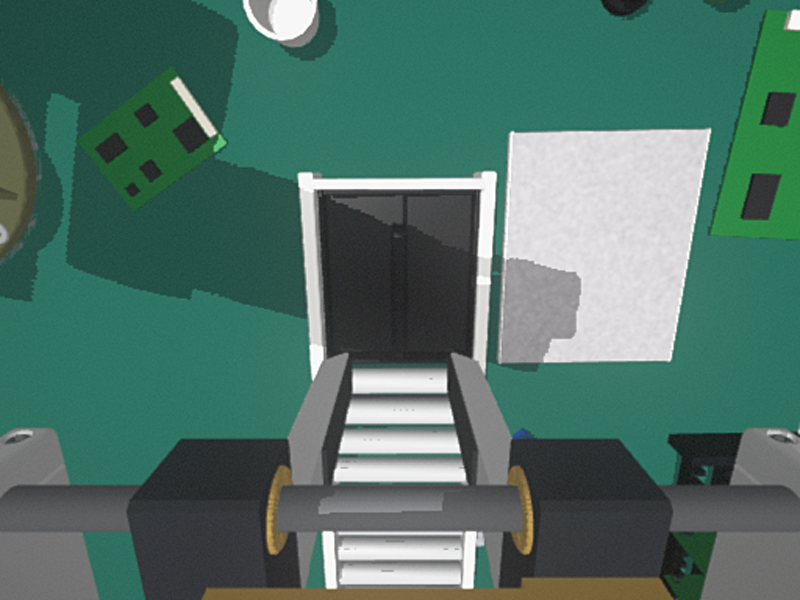

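View pics/E_c.png

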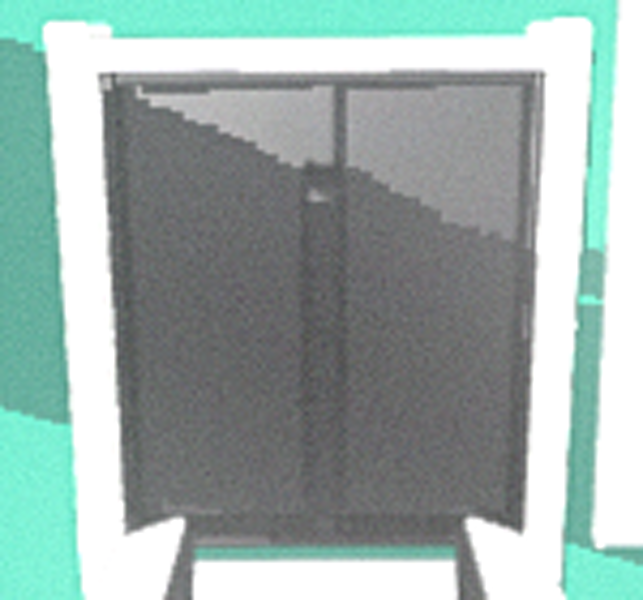

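Run:
```python
from geo import *
c,T=load('E_wrist')
q=lambda p: np.array(p)/4.286+[180,105]
print('bar end',back(c,T,q([(305,163),(346,163)]),137).round(1).tolist())
print('tote edges y',back(c,T,q([(320,72),(320,547)]),94).round(1).tolist(),'x',back(c,T,q([(100,80),(543,76)]),94).round(1).tolist())
uv=np.array([(511,132),(711,128),(672,361),(499,362)])/1.5625
p,r=fit([(c,T,uv,np.array([(-90,115,25),(90,115,25),(90,-115,25),(-90,-115,25)]))],[674,-109,0]); print('stand',p,r.round(1).tolist()); print(back(c,T,uv,25).round(0).tolist())
```

```text
bar end [[476.4, -65.3, 137.0], [487.1, -65.5, 137.0]]
tote edges y [[480.6, -43.7, 94.0], [477.7, -192.9, 94.0]] x [[416.7, -44.8, 94.0], [545.1, -46.0, 94.0]]
stand [ 6.75257483e+02 -1.10688320e+02  2.88892561e-04] [[0.6, -0.4], [-0.4, -0.3], [-1.0, -0.0], [0.7, 1.1]]
[[584.0, 4.0, 25.0], [766.0, 4.0, 25.0], [767.0, -226.0, 25.0], [584.0, -224.0, 25.0]]
```

```bash
python3 -m jog '[[-0.1,0,4,0,0,0,45],[0,0,4,0,0,0,45],[0,0,4,0,0,0,45],[0,0,2.5,0,0,0,45],[0,0,0.8,0,0,0,45],[0,0,0,0,0,0,45],[0,0,0,0,0,0,45]]'
python3 look.py F wrist; python3 -c "
from geo import *
shift([481,-117,102],1.556)"
```

```text
clock: 47.9
eef_pos: [482.2, -117.3, 104.7]
eef_rot: [3.14, 0.001, 1.555]
wrist_force: [-0.1, -0.9, 0.4]
finger_gap: 42.4
now [ 482.3 -117.4  104.9] [3.1394e+00 7.0000e-04 1.5555e+00] j6 -0.297 | move first then turn: t cm [ 0.04 -0.13  0.29] rz -0.0005 | turn first: t cm [ 0.04 -0.13  0.29] F [ 0.4 -0.5 -0.1] gap 42.6 clk 48.0
```

View pics/F_wrist.png

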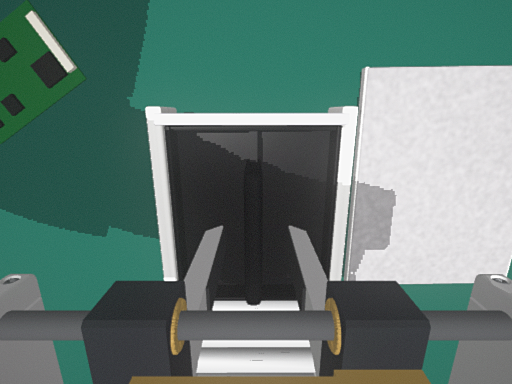

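```bash
python3 -m jog '[[0,-0.13,0.3,0,0,0,45],[0,0,0,0,0,0,30],[0,0,0,0,0,0,10],[0,0,0,0,0,0,0],[0,0,0,0,0,0,0],[0,0,0,0,0,0,0],[0,0,0,0,0,0,0],[0,0,0,0,0,0,0]]' 35
python3 -m jog '[[0,0,-0.2,0,0,0,0],[0,0,-0.5,0,0,0,0],[0,0,-1,0,0,0,0],[0,0,-1.5,0,0,0,0],[0,0,-1.5,0,0,0,0],[0,0,-1.5,0,0,0,0],[0,0,-1,0,0,0,0],[0,0,0,0,0,0,0]]' 35
```

```text
clock: 48.75
eef_pos: [480.3, -117.3, 100.5]
eef_rot: [3.141, 0.0, 1.556]
wrist_force: [0.2, -0.1, 0.3]
finger_gap: 11.5
clock: 49.55
eef_pos: [480.7, -117.5, 173.9]
eef_rot: [3.139, 0.001, 1.556]
wrist_force: [0.2, -0.0, -4.0]
finger_gap: 11.8
```

```bash
python3 look.py G wrist; python3 -c "
from geo import *
shift([675,-111,170],1.571)"
```

```text
now [ 480.3 -117.4  172.8] [3.1407e+00 3.0000e-04 1.5558e+00] j6 -0.299 | move first then turn: t cm [ 0.93 19.46  0.29] rz -0.0152 | turn first: t cm [ 0.63 19.47  0.29] F [ 0.   0.2 -4.3] gap 12.0 clk 49.6
```

View pics/G_wrist.png

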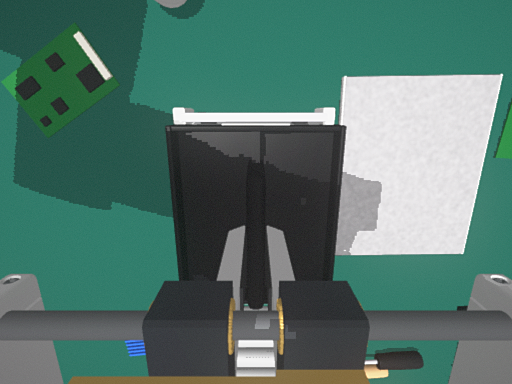

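```bash
python3 -m jog '[[0,0.5,0,0,0,0,0],[0.1,1.5,0,0,0,0,0],[0.1,2.5,0,0,0,0,0],[0.2,3.5,0,0,0,0,0],[0.2,3.5,0,0,0,0,0],[0.1,3.5,0,0,0,-0.015,0],[0.1,2.5,0,0,0,0,0],[0,1.9,0,0,0,0,0]]' 35
python3 -m jog '[[0,0,0,0,0,0,0],[0,0,1,0,0,0,0],[0,0,2,0,0,0,0],[0,0,2,0,0,0,0],[0,0,1.5,0,0,0,0],[0,0,0,0,0,0,0],[0,0,0,0,0,0,0]]' 35
python3 look.py H wrist; python3 -c "
from geo import *
import cv2
i=cv2.imread('pics/H_wrist.png'); cv2.imwrite('pics/H_w2.png',cv2.resize(i,(800,600),interpolation=cv2.INTER_CUBIC))
shift([675,-110,55.5],1.571)"
```

```text
clock: 50.4
eef_pos: [675.5, -111.1, 170.4]
eef_rot: [-3.139, -0.001, 1.571]
wrist_force: [-0.0, 0.7, -4.3]
finger_gap: 11.7
clock: 51.1
eef_pos: [674.2, -111.6, 107.8]
eef_rot: [3.141, 0.0, 1.571]
wrist_force: [1.6, -0.1, -4.1]
finger_gap: 11.6
now [ 674.5 -111.7  108.4] [3.1403e+00 3.0000e-04 1.5707e+00] j6 -0.218 | move first then turn: t cm [0.17 0.04 5.29] rz -0.0003 | turn first: t cm [0.17 0.04 5.29] F [ 0.2  0.2 -4. ] gap 11.3 clk 51.1
```

View pics/H_w2.png

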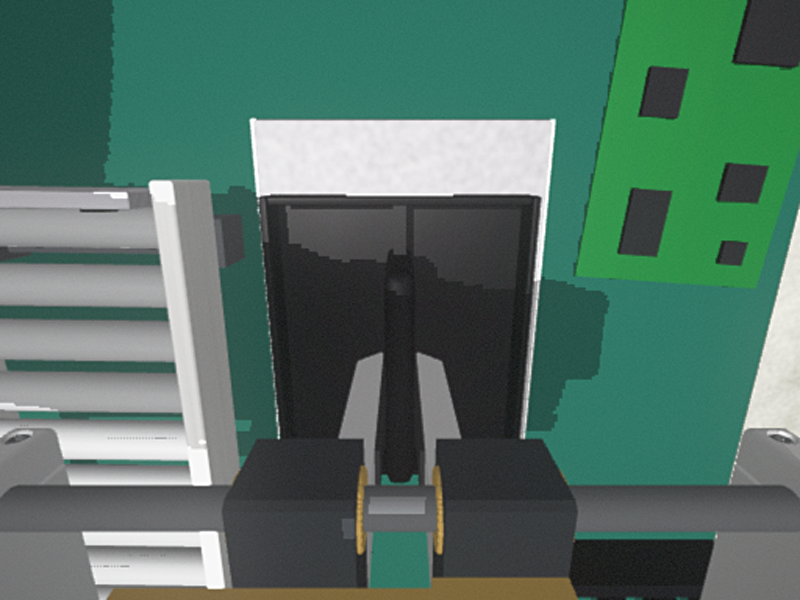

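```bash
python3 -m jog '[[0.15,0,1,0,0,0,0],[0,0,1.5,0,0,0,0],[0,0,1,0,0,0,0],[0,0,0.8,0,0,0,0],[0,0,0.4,0,0,0,0],[0,0,0.2,0,0,0,0],[0,0,0,0,0,0,0]]' 35
```

```text
clock: 51.85
eef_pos: [674.3, -110.1, 58.4]
eef_rot: [3.142, 0.0, 1.571]
wrist_force: [-0.4, 0.4, -4.2]
finger_gap: 11.5
```

```bash
python3 -m jog '[[0,0,0.1,0,0,0,0],[0,0,0.1,0,0,0,0],[0,0,0,0,0,0,0]]' 35
```

```text
clock: 52.15
eef_pos: [674.3, -110.0, 56.4]
eef_rot: [3.142, 0.0, 1.571]
wrist_force: [0.4, -0.1, -3.7]
finger_gap: 11.5
```

```bash
python3 -m jog '[[0,0,0.08,0,0,0,0],[0,0,0,0,0,0,0]]' 35
```

```text
clock: 52.35
eef_pos: [674.3, -110.1, 55.6]
eef_rot: [3.142, 0.0, 1.571]
wrist_force: [-0.0, 0.3, -4.6]
finger_gap: 11.9
```

```bash
python3 -m jog '[[0,0,0.06,0,0,0,0],[0,0,0,0,0,0,0]]' 35
```

```text
clock: 52.55
eef_pos: [674.3, -110.1, 55.5]
eef_rot: [3.141, 0.0, 1.571]
wrist_force: [-3.6, 1.0, 1.7]
finger_gap: 11.6
```

Tote is down on the stand (force passed through zero). Release and retreat.

```bash
python3 -m jog '[[0,0,0,0,0,0,15],[0,0,0,0,0,0,30],[0,0,0,0,0,0,40],[0,0,0,0,0,0,40],[0,0,-1,0,0,0,40],[0,0,-2,0,0,0,40],[0,0,-4,0,0,0,40],[0,0,-4,0,0,0,40]]'
python3 -m jog '[[0,0,-4,0,0,0,40],[0,0,-4,0,0,0,40],[0,-3,0,0,0,0,40],[0,-4.5,0,0,0,0,40],[0,-4.5,0,0,0,0,40],[0,-4.5,0,0,0,0,40],[0,-3.5,0,0,0,0,40],[0,0,0,0,0,0,40]]'
python3 look.py I wrist top scene;  python3 -c "
import cv2
for n in ['scene','top','wrist']:
    i=cv2.imread(f'pics/I_{n}.png'); cv2.imwrite(f'pics/I_{n}_b.png',cv2.resize(i,(800,600),interpolation=cv2.INTER_CUBIC))"
```

```text
clock: 53.35
eef_pos: [674.0, -110.0, 166.7]
eef_rot: [-3.141, -0.0, 1.571]
wrist_force: [-0.2, 0.4, 0.5]
finger_gap: 37.5
clock: 54.15
eef_pos: [471.7, -110.0, 246.6]
eef_rot: [3.14, 0.001, 1.57]
wrist_force: [-0.0, -0.2, 0.8]
finger_gap: 37.7
```

View pics/I_scene_b.png

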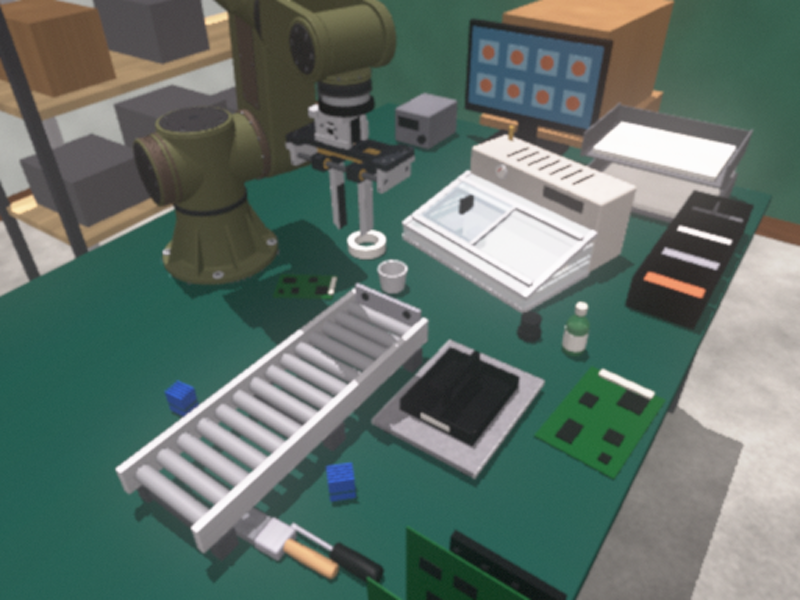

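View pics/I_top_b.png

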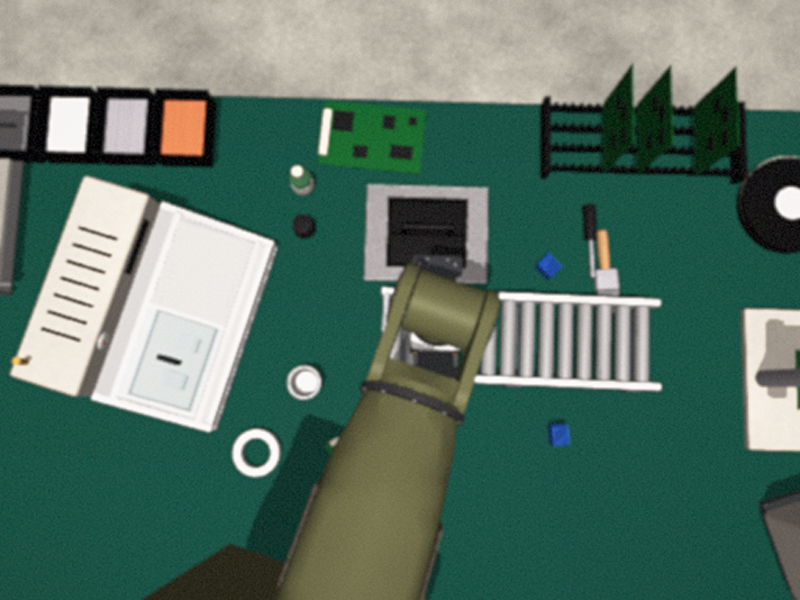

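View pics/I_wrist_b.png

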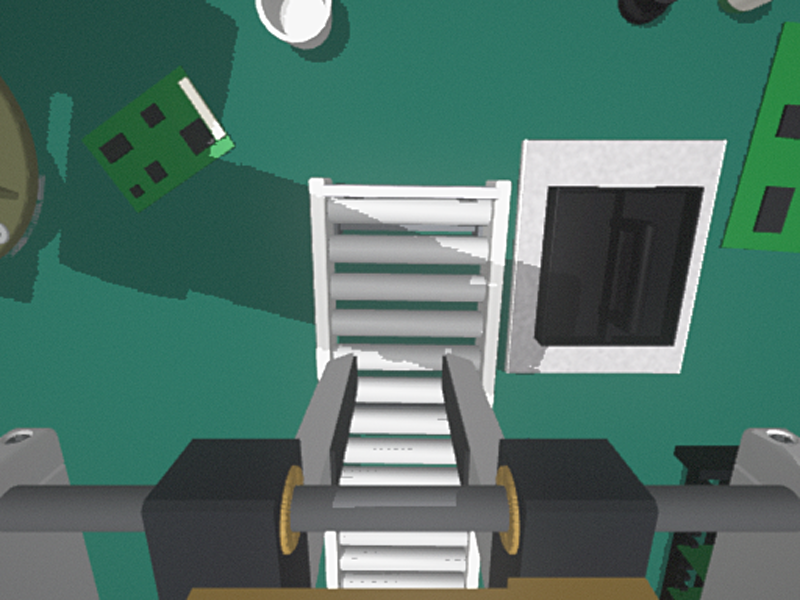

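Run:
```python
from geo import *
c,T=load('D_wrist'); b=back(c,T,np.array([(400,279)])/1.5625,103)[0]; print('tab local after shutting',(Rz(1.3).T@(b-[420.4,340,0])).round(1))
c,T=load('I_top'); b=back(c,T,np.array([(168.5,359)])/1.5625,104)[0]; print('top',(Rz(1.3).T@(b-[420.4,340,0])).round(1))
from cell import order
print(order.sign_off())
```

```text
tab local after shutting [  1.4   0.6 103. ]
top [ -1.8  -0.2 104. ]
the job is handed in; nothing more can be done
None
```

The job is done and handed in at about 54 s of the 210 s allowed. The two modules present are in the dry box, its door is shut, and the empty tote is on the stand.

**What I did**
- I rolled the tote along the track by its handle, without lifting it, until it met the end stop (contact about 12 N).
- I opened the door to its end stop. The two silver modules went through the port and onto the floor inside; I left the blue look-alikes alone.
- I slid the door back until it hit its shut stop, then lifted the tote at the stop end and set it down on the grey stand.

**Last checks**
- **Door:** the tab is within about 1 mm of shut along the slide, from both the wrist and top cameras.
- **Modules:** both stand upright inside, seen through the door.
- **Tote:** it lies wholly within the stand's outline, long side along the stand's long side.
- **Rest of the bench:** everything else looked where it was in the scene and top pictures.

**What went wrong or disagreed**
- **Missed grip:** my first try at a module closed above it without touching it. The real fingertips end about 15–19 mm short of the reported tool point, so I allowed for that from then on.
- **First module touchdown:** I lowered further than needed after contact, and the downward force peaked at about 25 N before I backed off. The second touched down at about 3 N.
- **Rim contact:** I had no direct measurement. I planned about 8–13 mm of clearance, and no force showed on the way through the port.
- **Knocked tote:** I saw no sign of it. The tote was still at the stop each time I looked.

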